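Fetch the flask hidden in the rack and start its cure

ROBOT

A 7-joint arm with a two-finger parallel gripper is mounted at the origin on a cart in front of the work surface, level with it; the furniture and walls round the work are solid. World frame = base frame: x ahead of the robot, y to its left, z up, the work surface at z = 0. Lengths are in m, angles in rad, forces in N, time in s.
With the tool pointing down it reaches from about 0.425 to 0.95 m from the base axis. Payload 4.7 kg.
Tool frame: the origin (TCP) lies on the centre line of the jaws, within the pads' length; the fingertips stand 25 mm ahead of it and the grasp point (between the pads) lies 6 mm ahead of it; z points along the fingers, y is the direction in which the jaws open and shut (so a half turn about z gives the same grasp; the last joint's range is limited). The gripper opens to 87 mm and grips with 3 to 60 N. Pads are 19 mm wide; open, the fingers measure 117 mm over their backs; the gripper's body (75 mm by 190 mm) begins 51 mm behind the grasp point.
Start: joints at [1.25, 0.469, -0.049, 1.532, 0.024, 1.141, -0.082], TCP at [0.194, -0.646, 0.248] pointing down, gripper open.
Joint ranges: [-2.59, 2.59], [-0.33, 1.99], [-1.39, 1.29], [0.1, 2.45], [-1.04, 4.18], [0.21, 1.99], [-2.66, 2.66]. Speed limits (rad/s): [2.57, 2.57, 3.14, 3.14, 3.14, 3.14, 3.14].

INTERFACE

Orientations are given as a rotation vector (axis times angle).
In Python, from bench import manip gives the robot as it stands. The module is installed in compiled form; this text tells all that it offers.
- The arm moves only by the tool carry_out, never from a script. Its argument "steps" is a list of rows, each a list of 7 numbers: the shift along the tool's x, y, z in m, then the turn, a rotation vector about the tool's x, y, z in rad, then the closure, from 0 (fully open) to 1 (shut). A call has 1 to 12 rows; each row shifts and turns the commanded pose from where the row before left it, along the tool's axes as they then stand; what a row does not reach is not made up. A row lasts 1/12 s, in which the tool goes at most 41.7 mm and 7.16 degrees, less where a joint would pass 70% of its speed; a pose out of reach is approached as far as the arm can. A call is refused whole if a number of a shift passes 0.0417 or a number of a turn 0.125, either way. A call with a gripper value outside its range is refused whole. The fingers move at their own pace and stop on an object; the grip force is fixed at half the most. Time passes only in rows, so rows that do not move let the fingers close. It gives the time, the measured TCP pose, the force and the opening at its end, in the units of the state.
- manip.state(): the state, without advancing time (a new reading comes with each control period).
- manip.read_camera(name): name is "side" or "top"; returns the picture (384x512x3 uint8, blue, green, red); there is no depth.
- manip.camera_params(name): a dict with "fx", "fy", "cx", "cy" (pixels), "dist_coeffs" ([k1, k2, p1, p2, k3] as OpenCV has them; the pictures are not rectified), "extrinsics" (4x4, takes a point from camera to world coordinates). Camera axes: x right, y down, z forward; pixel columns grow to the right and rows downward; lengths in m; the calibration is good to about 2 mm. A picture is of the moment at which its call begins. camera_params takes no time and is no camera call.
- manip.job_done(): hands the job in, once; it reports no verdict.
The state is a dict: "t": time; "joint_pos": joint angles; "joint_velocities": joint speeds; "joint_torque": joint torques, N m; "tool_pos": TCP position; "tcp_rot": TCP orientation; "contact_force": force on the tool from outside, world axes, zero at the start; "ft_torque": the same for the moment, N m; "gripper_width": opening from 0.0 (shut) to 1.0 (fully open).
Only numpy, scipy, OpenCV 4.12 (cv2) and the standard library are available. Lean on these libraries where they do the work, as an engineer would, in place of code of your own. Each camera call takes 0.05 s, during which the arm holds its last target.

TASK

The packed denture flask that stands in the rack behind the articulator is due for curing. Move the articulator aside, at least 10 cm from where it stands, and leave it standing upright on the worktop; then draw that flask out from under the rack's shelf, keep it level, and set it down flat inside the raised rim of the curing unit's heat plate. Only when the flask lies there and you have let go of it, press the unit's start button fully down and release it; leave the other flask in its bay and everything else where it is.

Things in the scene. Friction and masses are not known exactly. Their poses are not given: they have to be found in the camera images.
- flask: Brass denture flask to be cured, bolted shut, 0.6 to 0.95 kg, 50 mm high; stands on the worktop in the rack bay behind the articulator, its front (+x) facing out. Origin: centre of underside, z up. From above a D: flat back at x=-38 mm, y=-38..38; front flat at x=+26, y=-14..14; sides slant back to y=+-46 at x=-15. With its three bolts (18 to 30 mm high) 77 x 112 mm (x=-38..39, y=-56..56).
- front_bolt (a point): Centre of the flask's front bolt, a vertical rod 14 mm thick, 12 mm high, at x=32, y=0, z=24 mm of the flask, reaching 12 mm out of its front face. At the start 2 to 12 mm inside the shelf's front edge: an upright gripper cannot get at it, one leaning back 35 to 45 degrees (fingers forward and down) can pinch it across y, tips 1 to 4 mm short of the face.
- flask_hold (a point): Where to hold the flask once it is in the open: on the upper half above the bolt, at x=-6, y=0, z=42 mm of the flask. Grip along the flask's x: 64 mm from back flat to front flat; keep the fingertips 32 mm or more above the flask's underside, since the bolt below makes it 77 mm. Its axes are the flask's.
- articulator: Dental articulator (jaw simulator), dark grey, 101 x 92 x 92 mm, about 0.42 kg, loose, standing in front of the flask, its front (-x) roughly towards the robot. Origin: centre of underside, z up. Base plate 98 x 80 mm on three feet; two rear posts at x=42, y=+-34 mm; its upper arm is locked and does not hinge.
- upper_arm (a point): Where to hold the articulator: the neck of its level, T-shaped upper arm, a bar 24 mm wide across y, 6 mm thick, 74 to 80 mm above the worktop; the neck runs from x=-50 (front) to x=+19 mm, behind it the head is 54 mm wide. This point is at x=4, y=0, z=77.5 mm of the articulator, near over its centre of mass. Axes are the articulator's.
- rack: Flask rack, fixed: grey bench riser, two bays open to -x, 130 mm deep (x), 292 wide (y). Origin: centre of its footprint on the worktop. Shelf board 105 to 117 mm high, front edge at x=-65 mm; small things fixed on it up to 220 mm high. Bays 134 mm wide, centred at y=+70 and -70, without floor (flasks stand on the worktop); 6 mm panels, rear panel at x=60.
- curing_unit: Flask curing unit, fixed: flat white housing 186 x 154 mm, top 46 mm high, front is -x. Origin: centre of its underside, z up. Heat plate in its rear part; control strip with pilot lamp, small dial and start button along the front.
- plate_centre (a point): Centre of the heat plate's upper face, 47 mm above the worktop, at x=26, y=0 mm of the unit; axes are the unit's. The plate is 100 mm (x) by 134 mm (y) inside a steel rim that is 5 mm wide and stands 5 mm above it: the flask lies flat inside with 11 mm to spare on each side, either way round, its long side along y.
- start_button (a joint): Travel of the start button, m: 0 up, 0.006 fully down. A spring returns it; fully down takes about 5 N.
- start_button_top (a point): Centre of the start button's round top, 26 mm in diameter; pressed straight down. It is on the unit's front strip, left of the middle as seen from the robot.
- other_flask: An identical flask in the rack's other bay, with nothing in front of it; stays where it is. Origin: centre of underside.
- cast: Bystander: plaster jaw cast 53 x 71 x 27 mm, loose, on the worktop at the left. Origin: centre of underside.
- crucible: Bystander: small crucible, 51 mm wide, 40 mm high, loose, on the worktop at the right. Origin: centre of underside.
- measuring_cup: Bystander: measuring cup, 65 mm wide, 88 mm high, loose, on the worktop behind the curing unit. Origin: centre of underside.
Mind the look-alikes: they are no part of the job. What is shaped like the flask but blue or turquoise is not meant.

How it is judged:
On the way, in this order (a step that is already met when the one before it is completed fails the run):
1. the articulator stands aside, upright on the worktop and let go, at least 10 cm from where it was (distance of articulator from where it was at the start of the episode above 0.1 m and height (world z) of articulator below 0.006 m and angle between articulator's own z axis and vertical below 0.06 rad and contact force between the fingers and articulator below 0.2 N and linear speed of articulator below 0.02 m/s), for 0.2 s.
2. the flask is drawn out, clear of the rack's shelf (x of flask in the frame of rack below -0.11 m).
3. the flask lies flat inside the rim of the heat plate, let go (x of flask in the frame of plate_centre between -0.013 and 0.013 m and y of flask in the frame of plate_centre between -0.013 and 0.013 m and z of flask in the frame of plate_centre below 0.003 m and angle between flask's own z axis and vertical below 0.04 rad and angle between the y axis of flask and the y axis of curing_unit, either way round below 0.25 rad and contact force between the fingers and flask below 0.2 N and linear speed of flask below 0.02 m/s), for 0.2 s.
4. the start button is fully down (value of joint start_button above 0.005 m and x of flask in the frame of plate_centre between -0.013 and 0.013 m and y of flask in the frame of plate_centre between -0.013 and 0.013 m and z of flask in the frame of plate_centre below 0.003 m and angle between flask's own z axis and vertical below 0.04 rad and angle between the y axis of flask and the y axis of curing_unit, either way round below 0.25 rad), for 0.05 s.
At the end, for the whole second after the job is handed in: Flask flat on the heat plate inside the rim (13 mm each way, 3 mm high, 0.04 rad tilt, 0.25 rad yaw), released, still; button up; articulator upright on the worktop, released, over 10 cm from its start; other flask, cast, crucible and cup within 2 cm of theirs (all of step 1 and all of step 3 and value of joint start_button below 0.0015 m and distance of each of other_flask, cast, crucible, measuring_cup from where it was at the start of the episode below 0.02 m); the robot touches nothing.
It fails at once if the start button is pressed before the flask lies on the heat plate and is let go (value of joint start_button above 0.003 m and not (x of flask in the frame of plate_centre between -0.013 and 0.013 m and y of flask in the frame of plate_centre between -0.013 and 0.013 m and z of flask in the frame of plate_centre below 0.003 m and angle between flask's own z axis and vertical below 0.04 rad and contact force between the fingers and flask below 0.2 N)).
It fails at once if the flask is tipped by more than 0.5 rad (angle between flask's own z axis and vertical above 0.5 rad).
It fails at once if the articulator is tipped by more than 0.5 rad (angle between articulator's own z axis and vertical above 0.5 rad).
It fails at once if the other flask or a bystander is moved by 2 cm or more (distance of any of other_flask, cast, crucible, measuring_cup from where it was at the start of the episode above 0.02 m).
It also fails if it takes over 72 s, if anything falls off the work surface, if the arm or the gripper's body presses on something with over 40 N, if the wrist force passes 120 N, or if a joint passes its speed limit or range.

## Working session

There is one attempt and no reset: what is moved stays moved. The work goes in short steps, Python scripts to look and compute and a tool call to move; the robot and the scene stay as the last step left them, time stands still between calls to the robot, and variables do not carry over. Pictures are saved under pics/ and viewed, and the job is handed in when it is done.

Besides the shell and the picture viewer there is one more tool, called after "Emit:" by a JSON object that holds its "op" and its "data". carry_out: Moves the arm, as the interface text tells. Its arguments: {"type":"object","properties":{"steps":{"type":"array"}},"required":["steps"]}

```bash
ls; mkdir -p pics
python3 - <<'E'
from bench import manip
import cv2,numpy as np
s=manip.state()
for k,v in s.items(): print(k,np.round(v,4))
for n in("side","top"):
    im=manip.read_camera(n); cv2.imwrite(f"pics/{n}0.png",im)
    p=manip.camera_params(n); print(n,p)
E
```

```text
pics
t 0.0
joint_pos [ 1.2501  0.4695 -0.0486  1.5337  0.0241  1.141  -0.0823]
joint_velocities [-0.0026 -0.0008 -0.0003 -0.0012 -0.0006  0.0004 -0.0005]
joint_torque [-4.00000e-04 -5.07972e+01 -8.05000e-02 -2.36158e+01 -6.13000e-02
  3.80000e-02  2.00000e-04]
tool_pos [ 0.194  -0.6459  0.2465]
tcp_rot [-3.1063e+00 -4.5650e-01  6.0000e-04]
contact_force [ 0.2805 -0.7508 -0.0656]
ft_torque [-0.0168  0.0326 -0.0219]
gripper_width 0.9974
side {'fx': 414.4499033458559, 'fy': 414.4499033458559, 'cx': 252.1749154136245, 'cy': 192.01865944659824, 'dist_coeffs': array([-0.08780596,  0.        ,  0.        ,  0.        ,  0.        ]), 'extrinsics': array([[ 0.99489627, -0.05366143,  0.08545094,  0.42615934],
       [-0.10022443, -0.42749256,  0.89844598, -1.31706967],
       [-0.01168225, -0.90242483, -0.43068894,  0.71044716],
       [ 0.        ,  0.        ,  0.        ,  1.        ]])}
top {'fx': 495.49867828249535, 'fy': 495.49867828249535, 'cx': 247.38467081038183, 'cy': 191.26221798869383, 'dist_coeffs': array([-0.12725177,  0.        ,  0.        ,  0.        ,  0.        ]), 'extrinsics': array([[-0.22071855, -0.76492159,  0.60512666, -0.67118044],
       [-0.97530625,  0.17806572, -0.13065343,  0.2397259 ],
       [-0.00781269, -0.61902145, -0.78533522,  1.65407004],
       [ 0.        ,  0.        ,  0.        ,  1.        ]])}
```

View pics/side0.png

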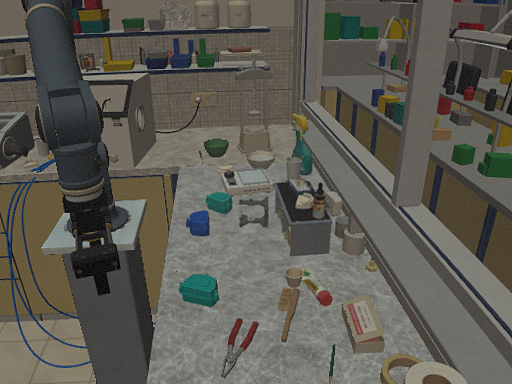

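View pics/top0.png

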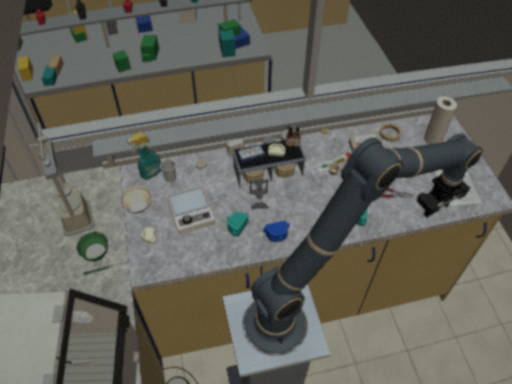

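Run:
```python
import cv2
t=cv2.imread("pics/top0.png"); s=cv2.imread("pics/side0.png")
cv2.imwrite("pics/t_rack.png",cv2.resize(t[120:260,120:320],None,fx=4,fy=4,interpolation=cv2.INTER_CUBIC))
cv2.imwrite("pics/s_rack.png",cv2.resize(s[130:260,180:380],None,fx=4,fy=4,interpolation=cv2.INTER_CUBIC))
```

```text
(no output)
```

View pics/t_rack.png

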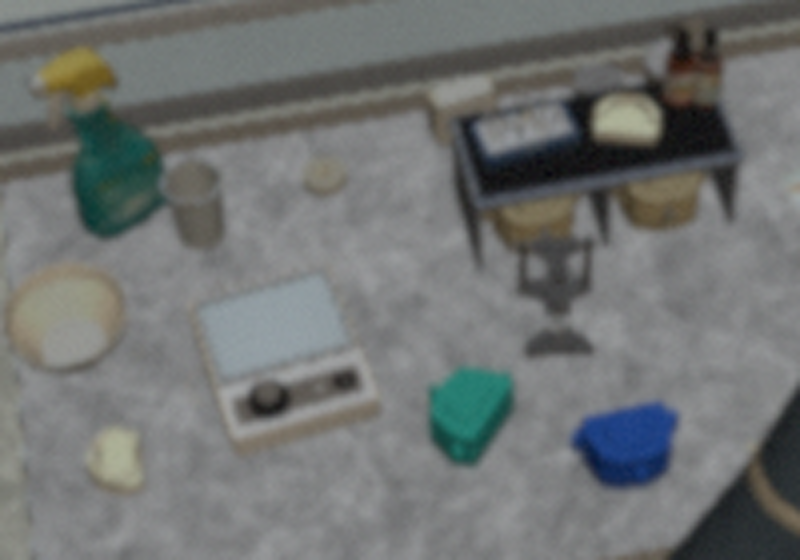

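View pics/s_rack.png

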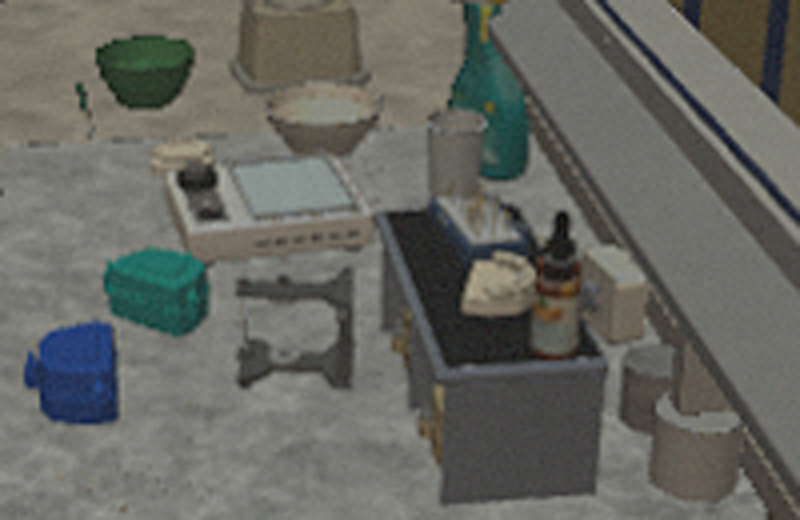

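```bash
cat > h.py <<'E'
from bench import manip
import cv2,numpy as np
from scipy.spatial.transform import Rotation as R
P={n:manip.camera_params(n) for n in("side","top")}
def K(p): return np.array([[p["fx"],0,p["cx"]],[0,p["fy"],p["cy"]],[0,0,1.]])
def ray(n,uv):
    p=P[n];q=cv2.undistortPoints(np.array([[uv]],float),K(p),p["dist_coeffs"])[0,0]
    E=p["extrinsics"];d=E[:3,:3]@np.array([q[0],q[1],1.]);return E[:3,3],d/np.linalg.norm(d)
def onz(n,uv,z):
    o,d=ray(n,uv);return o+d*(z-o[2])/d[2]
def tri(uvs,uvt):
    o1,d1=ray("side",uvs);o2,d2=ray("top",uvt)
    A=np.array([d1,-d2]).T;s=np.linalg.lstsq(A,o2-o1,rcond=None)[0]
    a,b=o1+d1*s[0],o2+d2*s[1];return (a+b)/2,np.linalg.norm(a-b)
def proj(n,X):
    p=P[n];E=np.linalg.inv(p["extrinsics"])
    r,_=cv2.Rodrigues(E[:3,:3]);return cv2.projectPoints(np.array(X,float).reshape(-1,3),r,E[:3,3],K(p),p["dist_coeffs"])[0][:,0]
def tc(u,v): return ((u+.5)/4-.5+120,(v+.5)/4-.5+120)
def sc(u,v): return ((u+.5)/4-.5+180,(v+.5)/4-.5+130)
E
python3 - <<'E'
from h import *
np.set_printoptions(precision=4,suppress=True)
print("rack top: FL,FR",onz("top",tc(484,197),.117),onz("top",tc(738,153),.117))
print("side FL,FR",onz("side",sc(380,216),.117),onz("side",sc(443,372),.117), "backR",onz("side",sc(605,366),.117),"bottomFR",onz("side",sc(443,503),0),onz("side",sc(596,493),0))
for n,c in(("unit plate corners z.05 (UL,UR,LR,LL)",[(200,305),(322,275),(352,350),(222,382)]),):
    for x in c: print(n,onz("top",tc(*x),.052))
for x in [(232,163),(316,156),(358,208),(253,218)]: print("side",onz("side",sc(*x),.052))
print("button cand top",onz("top",tc(268,396),.055),onz("top",tc(346,380),.055))
print("button cand side",onz("side",sc(197,176),.055),onz("side",sc(207,203),.05))
print("art: top front", onz("top",tc(560,350),0.01), "back posts", onz("top",tc(523,240),.09),onz("top",tc(589,240),.09))
E
```

```text
rack top: FL,FR [ 0.6334 -0.0148  0.117 ] [ 0.6326 -0.286   0.117 ]
side FL,FR [ 0.6279 -0.0216  0.117 ] [ 0.6325 -0.2961  0.117 ] backR [ 0.7504 -0.3021  0.117 ] bottomFR [ 0.637  -0.2907  0.    ] [ 0.755  -0.2919  0.    ]
unit plate corners z.05 (UL,UR,LR,LL) [0.6121 0.2895 0.052 ]
unit plate corners z.05 (UL,UR,LR,LL) [0.6225 0.1606 0.052 ]
unit plate corners z.05 (UL,UR,LR,LL) [0.5203 0.1469 0.052 ]
unit plate corners z.05 (UL,UR,LR,LL) [0.5105 0.2803 0.052 ]
side [0.5178 0.2714 0.052 ]
side [0.6064 0.2792 0.052 ]
side [0.6316 0.1417 0.052 ]
side [0.5284 0.1311 0.052 ]
button cand top [0.4811 0.2379 0.055 ] [0.4829 0.1593 0.055 ]
button cand side [0.4797 0.2344 0.055 ] [0.4866 0.1768 0.05  ]
art: top front [ 0.503  -0.0645  0.01  ] back posts [ 0.5904 -0.0458  0.09  ] [ 0.5751 -0.1116  0.09  ]
```

Run:
```python
from h import *
for n in("side","top"):
    a=np.mean([manip.read_camera(n).astype(np.float32) for _ in range(8)],0)
    np.save(f"pics/{n}_avg.npy",a)
    a=np.clip(a*1.5,0,255).astype(np.uint8)
    if n=="top":
        c={"unit":(160,180,60,60),"rack":(225,130,85,80)}
    else: c={"unit":(215,160,65,50),"rack":(230,170,105,85)}
    for k,(x,y,w,h) in c.items():
        f=8; im=cv2.resize(a[y:y+h,x:x+w],None,fx=f,fy=f,interpolation=cv2.INTER_CUBIC)
        for i in range(0,w,10): cv2.putText(im,str(x+i),(i*f,8),0,.35,(0,255,255),1); cv2.line(im,(i*f+4,10),(i*f+4,16),(0,255,255),1)
        for i in range(0,h,10): cv2.putText(im,str(y+i),(0,i*f+8),0,.35,(0,255,255),1)
        cv2.imwrite(f"pics/{n}_{k}8.png",im)
print(manip.state()["t"])
```

```text
0.9
```

View pics/top_unit8.png

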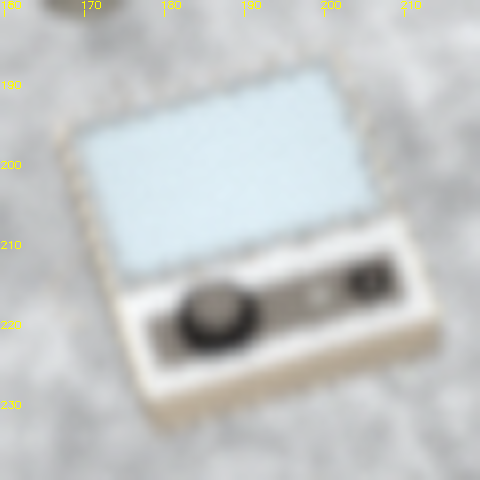

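View pics/top_rack8.png

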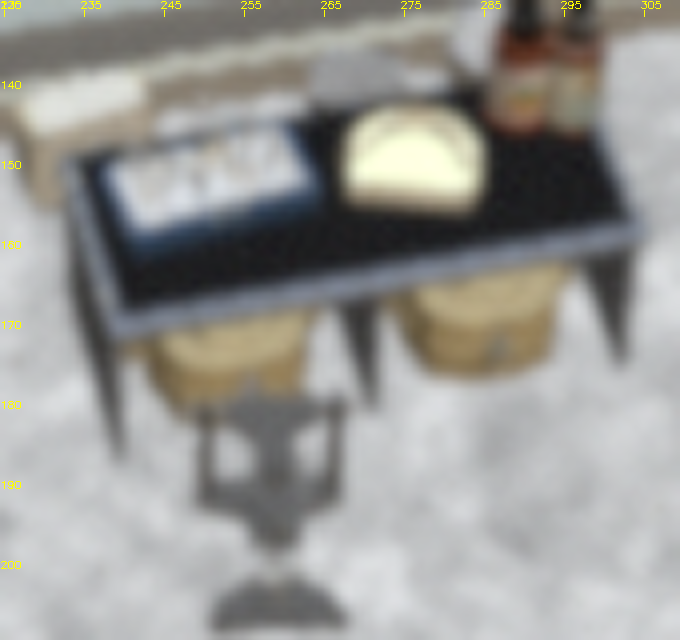

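View pics/side_unit8.png

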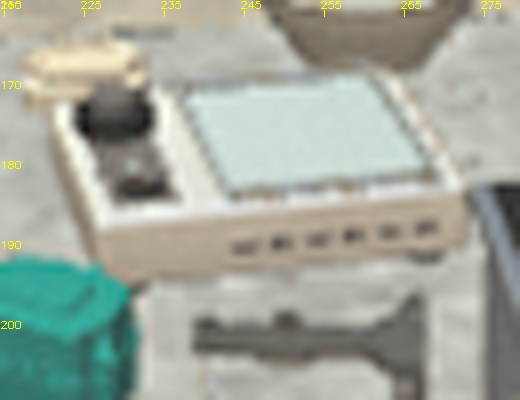

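View pics/side_rack8.png

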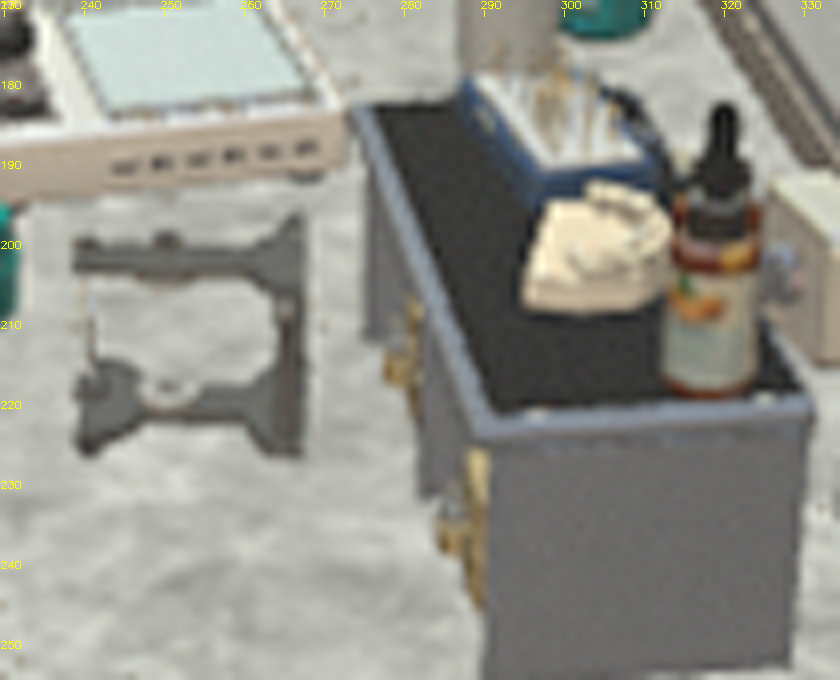

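```bash
cat >> h.py <<'E'
def rect(n,img,z,x0,x1,y0,y1,s=2):  # image: row0 = x1 (far), col0 = y1 (left); s px/mm
    xs=np.arange(x1,x0,-.001/s); ys=np.arange(y1,y0,-.001/s)
    Y,X=np.meshgrid(ys,xs); uv=proj(n,np.stack([X,Y,np.full_like(X,z)],-1)).reshape(X.shape+(2,)).astype(np.float32)
    return cv2.remap(img,uv[...,0],uv[...,1],cv2.INTER_CUBIC)
def grid(im,x1,y1,s=2,st=50):
    for i in range(0,im.shape[0],st*s): cv2.putText(im,"%.2f"%(x1-i/s/1000),(0,i+8),0,.35,(0,0,255),1); cv2.line(im,(0,i),(8,i),(0,0,255),1)
    for i in range(0,im.shape[1],st*s): cv2.putText(im,"%.2f"%(y1-i/s/1000),(i,10),0,.35,(0,0,255),1); cv2.line(im,(i,0),(i,8),(0,0,255),1)
    return im
E
python3 - <<'E'
from h import *
np.set_printoptions(precision=4,suppress=True)
for n in("top","side"):
    a=np.load(f"pics/{n}_avg.npy"); a=np.clip(a*1.4,0,255).astype(np.uint8)
    im=rect(n,a,.047,.42,.67,.08,.34)
    b,g,r=[im[...,i].astype(int) for i in range(3)]
    print(n,im[150:155,260:265].mean((0,1)))
    m=((b-r>(12 if n=="top" else 3))&(g>150)).astype(np.uint8)
    m=cv2.morphologyEx(m,cv2.MORPH_OPEN,np.ones((7,7),np.uint8))
    cs,_=cv2.findContours(m,cv2.RETR_EXTERNAL,cv2.CHAIN_APPROX_NONE); c=max(cs,key=cv2.contourArea)
    (cx,cy),(w,h),ang=cv2.minAreaRect(c); M=cv2.moments(c)
    print("plate ctr",.67-cy/2000,.34-cx/2000,w/2,h/2,ang,"centroid",.67-M['m01']/M['m00']/2000,.34-M['m10']/M['m00']/2000)
    cv2.drawContours(im,[c],-1,(0,0,255),1); cv2.imwrite(f"pics/{n}_plate.png",grid(im,.67,.34))
E
```

```text
top [226.48 220.   204.32]
plate ctr 0.5748702545166016 0.21895071411132816 101.22227478027344 134.8003387451172 83.23382568359375 centroid 0.5739900012099927 0.2194632898063031
side [198.96 204.4  190.  ]
plate ctr 0.5740703430175782 0.21028778076171878 102.23098754882812 145.37294006347656 84.35944366455078 centroid 0.572828873287907 0.21723406290866545
```

View pics/top_plate.png

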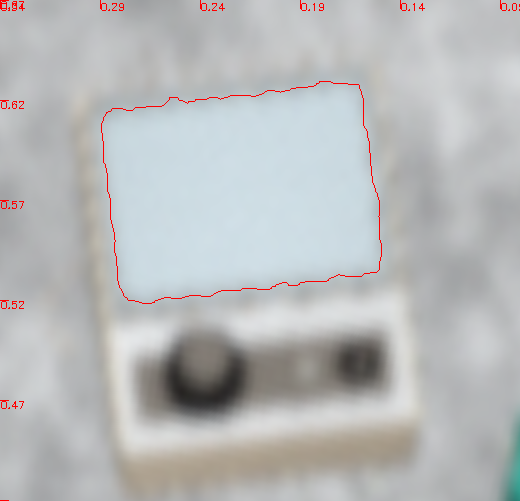

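View pics/side_plate.png

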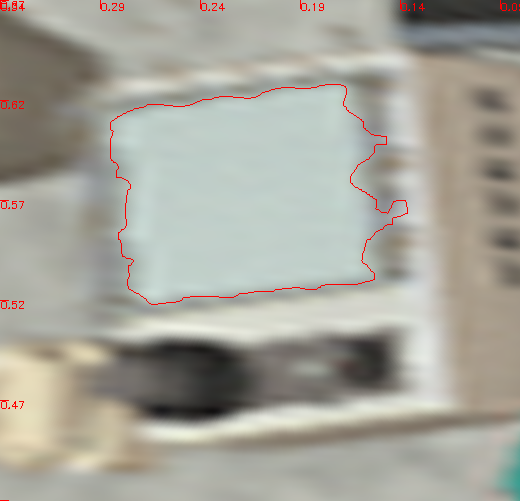

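Run:
```python
from h import *
np.set_printoptions(precision=4,suppress=True)
for n in("top","side"):
  a=np.load(f"pics/{n}_avg.npy"); a=np.clip(a*1.5,0,255).astype(np.uint8)
  for z in(.080,.0,.117):
    x0,x1,y0,y1=(.45,.70,-.25,.0) if z<.1 else (.58,.80,-.33,.02)
    s=3 if z<.1 else 2
    im=rect(n,a,z,x0,x1,y0,y1,s); cv2.imwrite(f"pics/{n}_art{int(z*1000)}.png",grid(im,x1,y1,s,25))
```

```text
(no output)
```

View pics/top_art80.png

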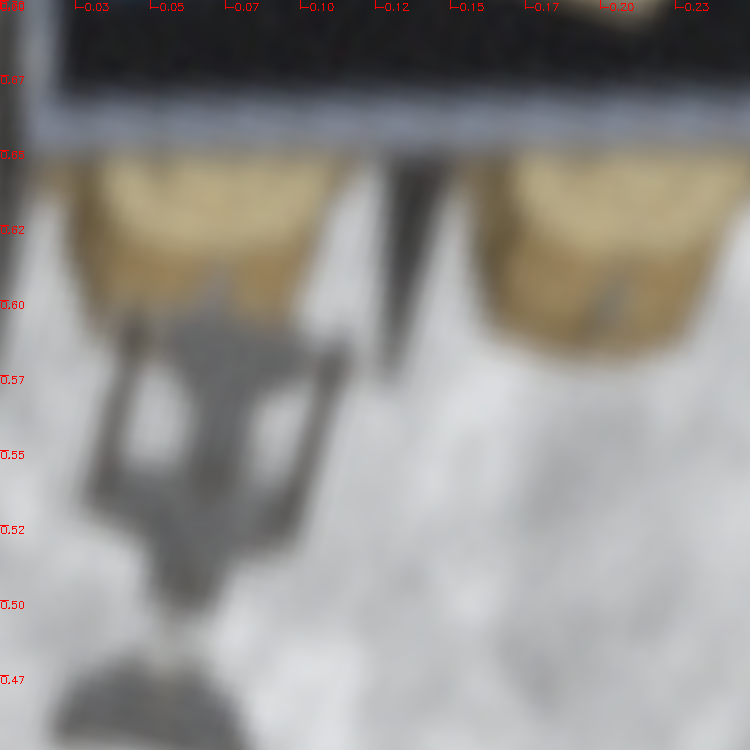

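View pics/top_art117.png

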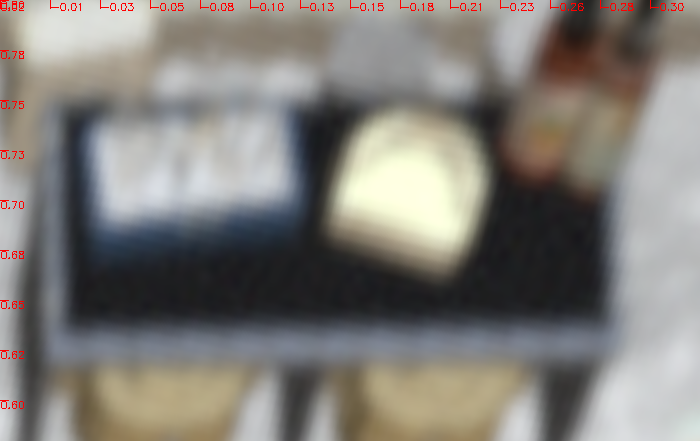

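View pics/side_art117.png

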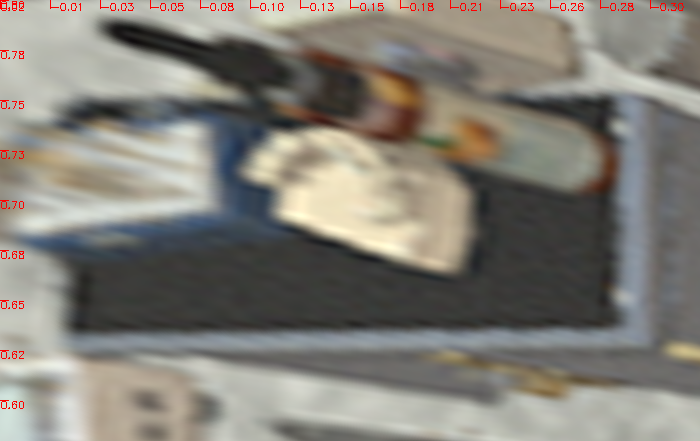

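View pics/side_art80.png

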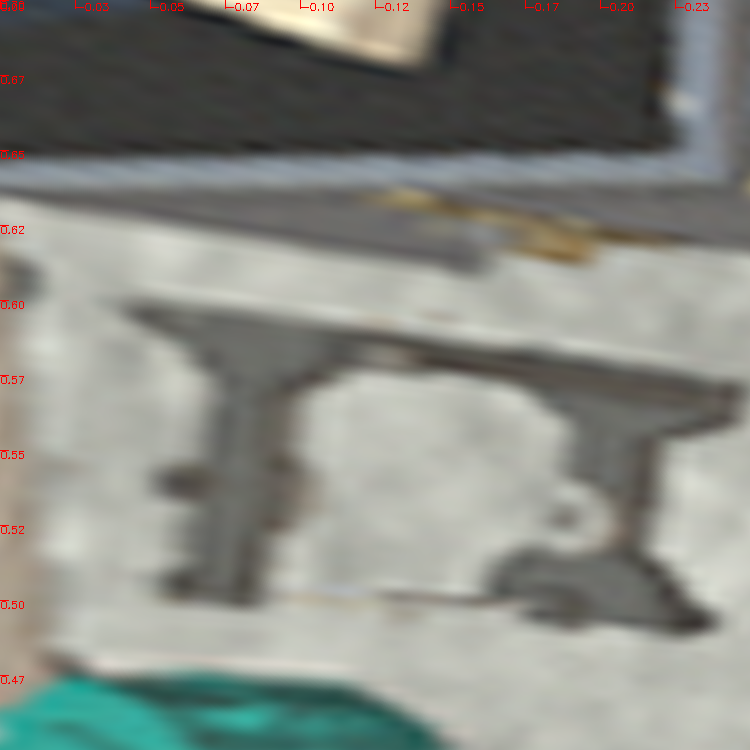

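Run:
```python
from h import *
np.set_printoptions(precision=4,suppress=True)
print("FR",tri((290.4,223),(304.6,157.7)),"FL",tri((274.5,184),(239.5,170.5)))
print("blue",onz("side",(199,225),.03),onz("top",(277,231),.03))
print("teal1",onz("side",(219,203),.03),onz("top",(237,222),.03))
print("teal2",onz("side",(198,291),.03))
print("crucible",onz("side",(293,284),0.)) 
print("brush",onz("side",(285,303),0.),"plier",onz("side",(240,330),0)) 
print(proj("side",[[.5,-.3,0],[.5,-.25,0],[.5,-.35,0],[.46,-.3,0],[.45,-.25,0]]))
print("button",tri((229,172),(186,217.5)))
```

```text
FR (array([ 0.6349, -0.2896,  0.1129]), np.float64(0.0026680468032132315)) FL (array([ 0.6301, -0.0095,  0.1107]), np.float64(0.0017646418578501093))
blue [ 0.3627 -0.126   0.03  ] [ 0.36   -0.0999  0.03  ]
teal1 [0.4327 0.0255 0.03  ] [0.4376 0.0442 0.03  ]
teal2 [ 0.3647 -0.4652  0.03  ]
crucible [ 0.6191 -0.4271  0.    ]
brush [ 0.5844 -0.5011  0.    ] plier [ 0.4628 -0.5835  0.    ]
[[245.3727 260.2616]
 [243.9781 250.932 ]
 [246.8721 270.2802]
 [231.9016 261.1607]
 [227.7126 251.9866]]
button (array([0.4815, 0.2393, 0.0608]), np.float64(0.00221883541158488))
```

```bash
cat >> h.py <<'E'
def go(pos,yaw=None,lean=0,Rt=None):
    """print tool-frame turn (first), then shift along the axes after the turn"""
    s=manip.state(); R0=R.from_rotvec(s["tcp_rot"]); p0=np.array(s["tool_pos"])
    if Rt is None:
        Rt=R0 if yaw is None else R.from_euler("z",yaw)*R.from_euler("y",-lean)*R.from_euler("x",np.pi)
    tr=(R0.inv()*Rt).as_rotvec()
    d=np.array(pos)-p0
    print("t",round(s["t"],2),"p",np.round(p0,4),"turn",np.round(tr,4),"shift after",np.round(Rt.inv().apply(d),4),"shift before",np.round(R0.inv().apply(d),4))
E
python3 - <<'E'
from h import *
Rt=R.from_euler("z",0)*R.from_euler("y",-.7)*R.from_euler("x",np.pi); print(Rt.as_matrix().round(2))
go([.551,-.072,.2465],-.165)
E
```

```text
[[ 0.76 -0.    0.64]
 [ 0.   -1.   -0.  ]
 [ 0.64  0.   -0.76]]
t 0.9 p [ 0.1942 -0.6465  0.2476] turn [ 1.000e-04 -0.000e+00  4.568e-01] shift after [ 0.2576 -0.6253  0.0011] shift before [ 0.507  -0.4476  0.001 ]
```

Pictures: the top view shows these flask look-alikes: teal (237,222), blue (277,231), a second teal one under the arm (about (360,215); side view (198,291)), brass in the right bay (285,168), and brass in the left bay (255,170) behind the dark articulator (258,190). The close crop confirms the left-bay brass flask is the target. The curing unit is at (190,210), with its start button at (186,218). First I move over to the articulator.

Emit:
{"op": "carry_out", "data": {"steps": [[0,0,0,0,0,0.114,0],[0,0,0,0,0,0.114,0],[0,0,0,0,0,0.114,0],[0,0,0,0,0,0.115,0],[0.0129,-0.0313,0,0,0,0,0],[0.0129,-0.0313,0,0,0,0,0],[0.0129,-0.0313,0,0,0,0,0],[0.0129,-0.0313,0,0,0,0,0],[0.0129,-0.0313,0,0,0,0,0],[0.0129,-0.0313,0,0,0,0,0],[0.0129,-0.0313,0,0,0,0,0],[0.0129,-0.0313,0,0,0,0,0]]}}

```text
t: 1.9
tool_pos: [0.3379, -0.415, 0.2478]
tcp_rot: [3.13, -0.259, 0.001]
contact_force: [-0.2, 0.2, -0.3]
gripper_width: 1.0
```

Emit:
{"op": "carry_out", "data": {"steps": [[0.0129,-0.0313,0,0,0,0,0],[0.0129,-0.0313,0,0,0,0,0],[0.0129,-0.0313,0,0,0,0,0],[0.0129,-0.0313,0,0,0,0,0],[0.0129,-0.0313,0,0,0,0,0],[0.0129,-0.0313,0,0,0,0,0],[0.0129,-0.0313,0,0,0,0,0],[0.0129,-0.0313,0,0,0,0,0],[0.0129,-0.0313,0,0,0,0,0],[0.0129,-0.0313,0,0,0,0,0],[0,0,0,0,0,0,0],[0,0,0,0,0,0,0]]}}

```text
t: 2.9
tool_pos: [0.5168, -0.1267, 0.2476]
tcp_rot: [-3.131, 0.252, -0.001]
contact_force: [-0.4, -0.3, -0.4]
gripper_width: 1.003
```

Run:
```python
from h import *
s=manip.state();print(s["joint_pos"].round(3) if hasattr(s["joint_pos"],'round') else s["joint_pos"])
go([.551,-.072,.15],-.165)
for n in("side","top"):
    im=manip.read_camera(n); cv2.imwrite(f"pics/{n}1.png",im)
t=cv2.imread("pics/top1.png")[130:260,180:340];s=cv2.imread("pics/side1.png")[60:240,180:340]
cv2.imwrite("pics/b1.png",np.hstack([cv2.resize(t,(480,390)),cv2.resize(s,(320,390))]))
```

```text
[ 0.381  0.25  -0.262  1.861  0.074  1.04  -1.642]
t 2.9 p [ 0.5168 -0.1267  0.2476] turn [-0.0005 -0.0003  0.0046] shift after [ 0.0248 -0.0596  0.0976] shift before [ 0.025  -0.0594  0.0977]
```

View pics/b1.png

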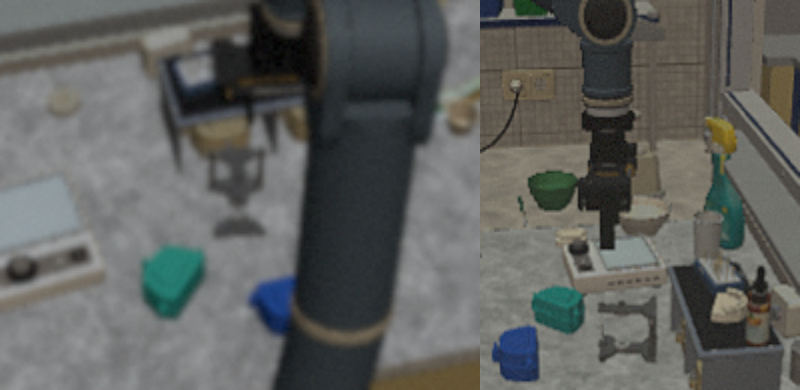

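Emit:
{"op": "carry_out", "data": {"steps": [[0.0083,-0.0198,0,0,0,0,0],[0.0083,-0.0198,0,0,0,0,0],[0.0083,-0.0198,0,0,0,0,0],[0,0,0.025,0,0,0,0],[0,0,0.025,0,0,0,0],[0,0,0.025,0,0,0,0],[0,0,0.02,0,0,0,0],[0,0,0,0,0,0,0],[0,0,0,0,0,0,0]]}}

```text
t: 3.75
tool_pos: [0.5493, -0.076, 0.152]
tcp_rot: [3.13, -0.263, -0.003]
contact_force: [1.2, 0.5, 1.3]
gripper_width: 1.004
```

Run:
```python
from h import *
go([.551,-.072,.083],-.165)
for n in("side","top"):
    im=manip.read_camera(n); cv2.imwrite(f"pics/{n}2.png",im)
t=cv2.imread("pics/top2.png")[140:220,220:320];s=cv2.imread("pics/side2.png")[150:240,220:320]
cv2.imwrite("pics/b2.png",np.hstack([cv2.resize(t,(400,360)),cv2.resize(s,(400,360))]))
```

```text
t 3.75 p [ 0.5493 -0.076   0.152 ] turn [ 0.0008  0.0021 -0.0027] shift after [ 0.001  -0.0042  0.069 ] shift before [ 0.0011 -0.0043  0.069 ]
```

View pics/b2.png

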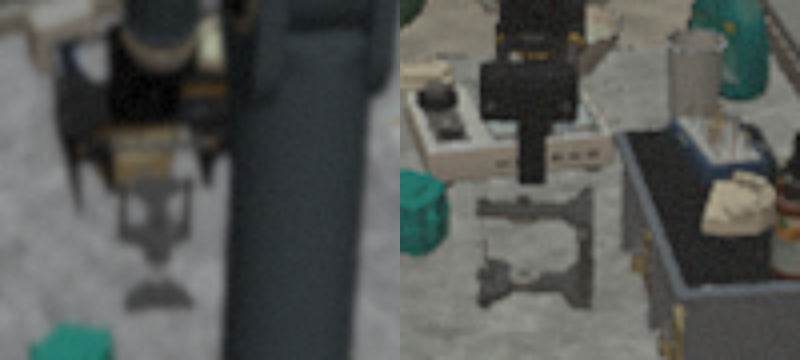

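Emit:
{"op": "carry_out", "data": {"steps": [[0.001,-0.003,0.015,0,0,0,0],[0,0,0.018,0,0,0,0],[0,0,0.018,0,0,0,0],[0,0,0.018,0,0,0,0],[0,0,0,0,0,0,0],[0,0,0,0,0,0,0.4],[0,0,0,0,0,0,0.8],[0,0,0,0,0,0,1],[0,0,0,0,0,0,1],[0,0,0,0,0,0,1],[0,0,0,0,0,0,1],[0,0,0,0,0,0,1]]}}

```text
t: 4.85
tool_pos: [0.5518, -0.0717, 0.0839]
tcp_rot: [3.131, -0.259, 0.001]
contact_force: [0.3, 0.1, 0.0]
gripper_width: 0.559
```

Run:
```python
from h import *
go([.551,-.072,.125],-.165)
print(manip.state()["gripper_width"])
```

```text
t 4.85 p [ 0.5518 -0.0717  0.0839] turn [ 0.0001 -0.0005 -0.0002] shift after [-0.0008  0.0005 -0.0411] shift before [-0.0008  0.0005 -0.0411]
0.5588879591892756
```

Fingers still closing (24 mm would read about 0.28); wait.

Emit:
{"op": "carry_out", "data": {"steps": [[0,0,0,0,0,0,1],[0,0,0,0,0,0,1],[0,0,0,0,0,0,1],[0,0,0,0,0,0,1],[0,0,0,0,0,0,1],[0,0,0,0,0,0,1]]}}

```text
t: 5.35
tool_pos: [0.5519, -0.072, 0.0836]
tcp_rot: [3.13, -0.26, 0.001]
contact_force: [1.5, -1.2, 0.4]
gripper_width: 0.272
```

Emit:
{"op": "carry_out", "data": {"steps": [[0,0,0,0,0,0,1],[0,0,0,0,0,0,1],[0,0,-0.01,0,0,0,1],[0,0,-0.015,0,0,0,1],[0,0,-0.015,0,0,0,1],[0,0,0,0,0,0,1],[0,0,0,0,0,0,1]]}}

```text
t: 5.93
tool_pos: [0.5517, -0.0712, 0.1239]
tcp_rot: [-3.131, 0.259, -0.001]
contact_force: [0.3, -0.8, -3.8]
gripper_width: 0.267
```

Run:
```python
from h import *
go([.50,-.28,.125],-.165)
for n in("side","top"):
    im=manip.read_camera(n); cv2.imwrite(f"pics/{n}3.png",im)
t=cv2.imread("pics/top3.png")[140:220,220:320];s=cv2.imread("pics/side3.png")[150:240,220:320]
cv2.imwrite("pics/b3.png",np.hstack([cv2.resize(t,(400,360)),cv2.resize(s,(400,360))]))
```

```text
t 5.93 p [ 0.5517 -0.0712  0.1239] turn [-0.0003 -0.0007  0.0002] shift after [-0.0167  0.2144 -0.0011] shift before [-0.0167  0.2144 -0.0011]
```

View pics/b3.png

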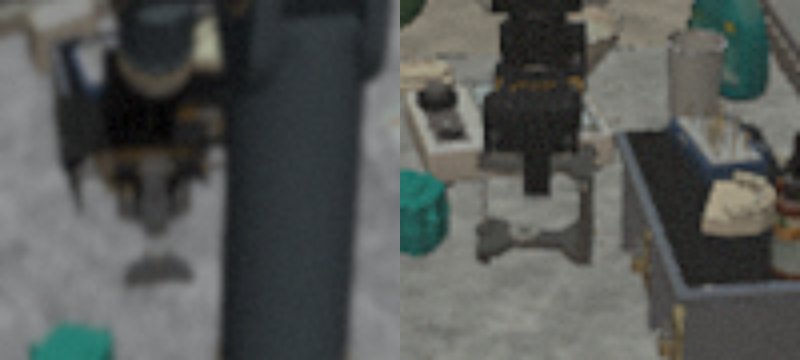

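Emit:
{"op": "carry_out", "data": {"steps": [[-0.005,0.01,0,0,0,0,1],[-0.005,0.02,0,0,0,0,1],[-0.005,0.02,0,0,0,0,1],[-0.002,0.02,0,0,0,0,1],[0,0.02,0,0,0,0,1],[0,0.02,0,0,0,0,1],[0,0.02,0,0,0,0,1],[0,0.02,0,0,0,0,1],[0,0.02,0,0,0,0,1],[0,0.02,0,0,0,0,1],[0,0.02,0,0,0,0,1],[0,0,0,0,0,0,1]]}}

```text
t: 7.03
tool_pos: [0.4973, -0.282, 0.1225]
tcp_rot: [3.127, -0.271, -0.004]
contact_force: [-0.4, -1.6, -4.0]
gripper_width: 0.268
```

Emit:
{"op": "carry_out", "data": {"steps": [[0,0,0.012,0,0,0,1],[0,0,0.012,0,0,0,1],[0,0,0.009,0,0,0,1],[0,0,0.004,0,0,0,1],[0,0,0.001,0,0,0,1],[0,0,0,0,0,0,1],[0,0,0,0,0,0,1]]}}

```text
t: 7.62
tool_pos: [0.501, -0.2757, 0.0857]
tcp_rot: [3.131, -0.258, 0.001]
contact_force: [0.3, -0.2, -3.9]
gripper_width: 0.273
```

Run:
```python
from h import *
go([.50,-.28,.0836],-.165)
for n in("side","top"):
    im=manip.read_camera(n); cv2.imwrite(f"pics/{n}4.png",im)
t=cv2.imread("pics/top4.png")[120:240,220:340];s=cv2.imread("pics/side4.png")[150:290,170:310]
cv2.imwrite("pics/b4.png",np.hstack([cv2.resize(t,(400,400)),cv2.resize(s,(400,400))]))
```

```text
t 7.62 p [ 0.501  -0.2757  0.0857] turn [ 0.0001 -0.0008  0.0006] shift after [-0.0002  0.0044  0.0021] shift before [-0.0002  0.0044  0.0021]
```

View pics/b4.png

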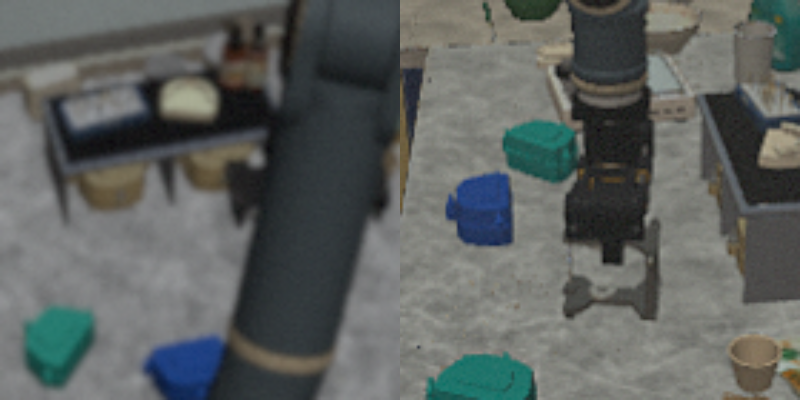

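Emit:
{"op": "carry_out", "data": {"steps": [[0,0,0.001,0,0,0,1],[0,0,0.001,0,0,0,1],[0,0,0,0,0,0,1],[0,0,0,0,0,0,1]]}}

```text
t: 8.05
tool_pos: [0.5005, -0.2761, 0.0837]
tcp_rot: [3.131, -0.259, 0.001]
contact_force: [0.2, 0.3, -3.3]
gripper_width: 0.268
```

Emit:
{"op": "carry_out", "data": {"steps": [[0,0,0,0,0,0,0.6],[0,0,0,0,0,0,0.3],[0,0,0,0,0,0,0],[0,0,0,0,0,0,0],[0,0,0,0,0,0,0],[0,0,0,0,0,0,0],[0,0,0,0,0,0,0],[0,0,0,0,0,0,0]]}}

```text
t: 8.72
tool_pos: [0.5005, -0.276, 0.0836]
tcp_rot: [3.131, -0.259, 0.0]
contact_force: [0.5, -0.4, -0.4]
gripper_width: 0.791
```

Emit:
{"op": "carry_out", "data": {"steps": [[0,0,-0.02,0,0,0,0],[0,0,-0.03,0,0,0,0],[0,0,-0.03,0,0,0,0],[0,0,-0.03,0,0,0,0],[0,0,-0.03,0,0,0,0],[-0.025,0,-0.03,0,0,0,0],[-0.03,0,0,0,0,0,0],[-0.03,0,0,0,0,0,0],[0,0,0,0,0,0,0]]}}

```text
t: 9.47
tool_pos: [0.4112, -0.2617, 0.2537]
tcp_rot: [3.13, -0.264, -0.006]
contact_force: [-1.1, 0.6, -0.4]
gripper_width: 0.998
```

Run:
```python
from h import *
s=manip.state();print(np.round(s["joint_pos"],3))
go([.50,-.28,.25],-.165)
for n in("side","top"):
    a=np.mean([manip.read_camera(n).astype(np.float32) for _ in range(8)],0)
    np.save(f"pics/{n}_avg2.npy",a)
    cv2.imwrite(f"pics/{n}5.png",np.clip(a*1.4,0,255).astype(np.uint8))
t=cv2.imread("pics/top5.png")[130:210,225:305];s=cv2.imread("pics/side5.png")[170:290,200:320]
cv2.imwrite("pics/b5.png",np.hstack([cv2.resize(t,(400,400),interpolation=2),cv2.resize(s,(400,400),interpolation=2)]))
```

```text
[ 0.691  0.17  -0.239  1.946  0.049  1.035 -1.309]
t 9.47 p [ 0.4112 -0.2617  0.2537] turn [ 0.0011  0.004  -0.0032] shift after [0.0906 0.0035 0.0037] shift before [0.0907 0.0032 0.0033]
```

View pics/b5.png

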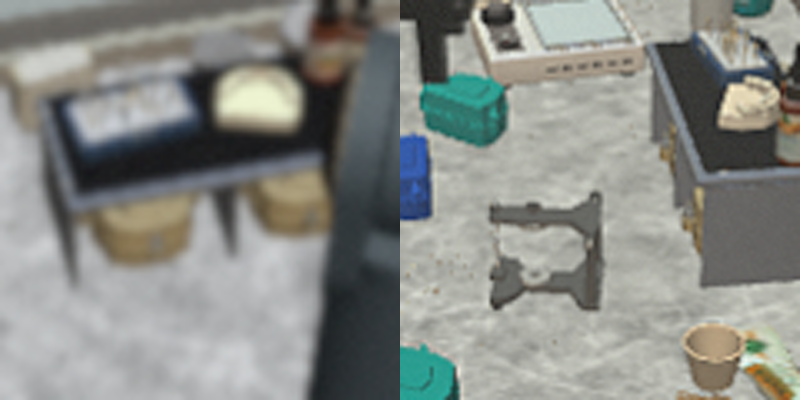

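Run:
```python
from h import *
for n,(x,y,w,h) in {"top":(230,158,50,40),"side":(260,195,45,45)}.items():
    a=np.clip(np.load(f"pics/{n}_avg2.npy")*1.6,0,255).astype(np.uint8); f=10
    im=cv2.resize(a[y:y+h,x:x+w],None,fx=f,fy=f,interpolation=cv2.INTER_CUBIC)
    for i in range(0,w,5): cv2.putText(im,str(x+i),(i*f,8),0,.3,(0,0,255),1); cv2.line(im,(i*f+5,10),(i*f+5,16),(0,0,255),1)
    for i in range(0,h,5): cv2.putText(im,str(y+i),(0,i*f+8),0,.3,(0,0,255),1)
    cv2.imwrite(f"pics/{n}_bolt.png",im)
    # rectified at flask top z=.05 and bottom z=0
    if n=="top":
        im=rect(n,a,.05,.54,.70,-.17,.01,4);cv2.imwrite("pics/top_fl50.png",grid(im,.70,.01,4,20))
```

View pics/top_bolt.png

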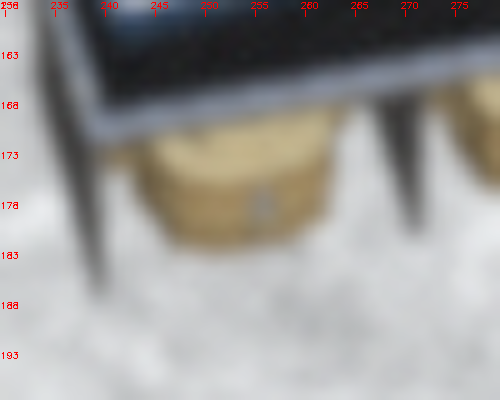

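View pics/side_bolt.png

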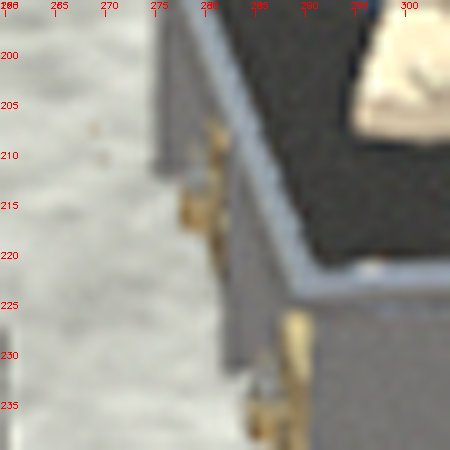

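View pics/top_fl50.png

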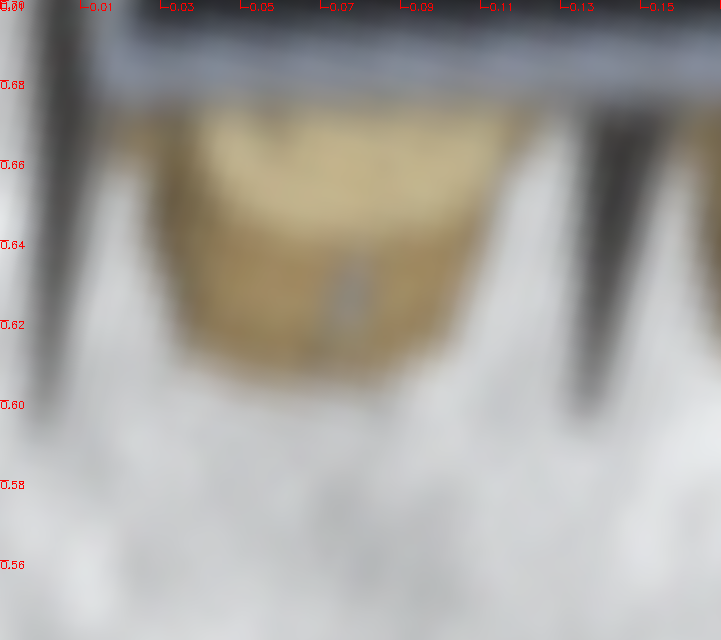

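Run:
```python
from h import *
np.set_printoptions(precision=4,suppress=True)
print(tri((279.5,213),(255.9,177.7)))
print("other",tri((285.7,232.5),(287,173.3)))
for z in(.024,.03,.036): print(z,onz("top",(255.9,177.7),z),onz("side",(279.5,213),z))
for z in(.018,.024,.03): print("lump",z,onz("side",(278.8,215.5),z))
b=[.628,-.0795,.024]
print(proj("side",[[.628,-.0795,.03],[.628,-.0795,.018],[.621,-.0795,.024]]),proj("top",[[.628,-.0795,.03],[.628,-.0795,.018]]))
print("flask top front flat corner", onz("top",(252,176.5),.05),"front mid", onz("top",(255,176),.05))
print("rack bottoms: left panel foot top",onz("top",(239.3,187),0),"mid",onz("top",(271.3,181),0))
print("side left panel foot",onz("side",(275.5,212),0),"mid",onz("side",(282,232),0))
# rack corner again
print("FL z.117 top",onz("top",(238.5,170.5),.105))
```

```text
(array([ 0.6382, -0.0814,  0.0341]), np.float64(0.003622093990564366))
other (array([ 0.6341, -0.2164,  0.0355]), np.float64(0.001650741287284274))
0.024 [ 0.6487 -0.0833  0.024 ] [ 0.6396 -0.0653  0.024 ]
0.03 [ 0.6438 -0.0821  0.03  ] [ 0.6377 -0.0762  0.03  ]
0.036 [ 0.639  -0.0809  0.036 ] [ 0.6359 -0.0871  0.036 ]
lump 0.018 [ 0.6362 -0.072   0.018 ]
lump 0.024 [ 0.6343 -0.0828  0.024 ]
lump 0.03 [ 0.6325 -0.0936  0.03  ]
[[276.8515 213.6209]
 [276.801  216.6835]
 [274.8121 215.2751]] [[256.1658 180.5962]
 [256.1488 182.3856]]
flask top front flat corner [ 0.6378 -0.0636  0.05  ] front mid [ 0.6376 -0.0766  0.05  ]
rack bottoms: left panel foot top [ 0.6338 -0.0069  0.    ] mid [ 0.635  -0.1486 -0.    ]
side left panel foot [ 0.6339 -0.0122  0.    ] mid [ 0.6343 -0.1529  0.    ]
FL z.117 top [ 0.6369 -0.0064  0.105 ]
```

Run:
```python
from h import *
go([.52,-.0815,.25],0)
import json
s=manip.state(); print(np.round(s["joint_pos"],4).tolist(),np.round(s["tool_pos"],4).tolist(),np.round(s["tcp_rot"],4).tolist())
```

```text
t 10.27 p [ 0.4166 -0.262   0.2535] turn [ 1.000e-04  0.000e+00 -1.651e-01] shift after [ 0.1034 -0.1805  0.0035] shift before [ 0.0723 -0.195   0.0035]
[0.6885, 0.1767, -0.2412, 1.9379, 0.049, 1.0325, -1.3102] [0.4166, -0.262, 0.2535] [3.1308, -0.259, -0.0]
```

Emit:
{"op": "carry_out", "data": {"steps": [[0.0103,-0.018,0,0,0,-0.083,0],[0.0103,-0.018,0,0,0,-0.082,0],[0.0103,-0.018,0,0,0,0,0],[0.0103,-0.018,0,0,0,0,0],[0.0103,-0.018,0,0,0,0,0],[0.0103,-0.018,0,0,0,0,0],[0.0103,-0.018,0,0,0,0,0.6],[0.0103,-0.018,0,0,0,0,0.6],[0.0103,-0.018,0,0,0,0,0.6],[0.0103,-0.018,0,0,0,0,0.6],[0,0,0,0,0,0,0.6],[0,0,0,0,0,0,0.6]]}}

```text
t: 11.27
tool_pos: [0.5242, -0.0838, 0.2535]
tcp_rot: [-3.141, -0.004, -0.0]
contact_force: [-0.3, -0.8, -0.1]
gripper_width: 0.63
```

```bash
cat >> h.py <<'E'
def st():
    s=manip.state(); print([round(float(x),4) for x in s["joint_pos"]],[round(float(x),4) for x in s["tool_pos"]],[round(float(x),4) for x in s["tcp_rot"]])
E
python3 - <<'E'
from h import *
st(); go([.52,-.0815,.25],.0,.3)
E
```

```text
[0.4017, 0.2546, -0.3855, 1.8502, 0.1088, 1.0573, -1.5947] [0.5242, -0.0838, 0.2535] [-3.1414, -0.0036, -0.0001]
t 11.27 p [ 0.5242 -0.0838  0.2535] turn [-0.0005  0.3     0.0023] shift after [-0.005  -0.0023  0.0021] shift before [-0.0042 -0.0023  0.0035]
```

Emit:
{"op": "carry_out", "data": {"steps": [[0,0,0,0,0.1,0,0.6],[0,0,0,0,0.1,0,0.6],[0,0,0,0,0.1,0,0.6],[0,0,0,0,0,0,0.6],[0,0,0,0,0,0,0.6]]}}

```text
t: 11.68
tool_pos: [0.5225, -0.0863, 0.2536]
tcp_rot: [3.105, -0.004, 0.465]
contact_force: [0.4, -1.0, 0.4]
gripper_width: 0.406
```

Run:
```python
from h import *
st()
from scipy.optimize import least_squares
D=[([1.25,.4695,-.0486,1.5337,.0241,1.141,-.0823],[.194,-.6459,.2465],[-3.1063,-.4565,.0006]),
([0.6885,0.1767,-0.2412,1.9379,0.049,1.0325,-1.3102],[0.4166,-0.262,0.2535],[3.1308,-0.259,0]),
([0.4017,0.2546,-0.3855,1.8502,0.1088,1.0573,-1.5947],[0.5242,-0.0838,0.2535],[-3.1414,-0.0036,-0.0001])]
s=manip.state(); D.append((s["joint_pos"],s["tool_pos"],s["tcp_rot"]))
Rz=lambda a:R.from_euler("z",a);Ry=lambda a:R.from_euler("y",a)
import itertools
best=None
for sg in itertools.product([1,-1],repeat=4):
  def fk(q,p):
    s1,s3,s5,s7=sg; h,a,b,c,e,f=p[:6]
    T=Rz(s1*q[0]);x=np.array([0,0,h]);
    T=T*Ry(q[1]);T=T*Rz(s3*q[2]);x=x+T.apply([e,0,a]);T=T*Ry(q[3]);x=x+T.apply([f,0,0]);T=T*Rz(s5*q[4]);x=x+T.apply([0,0,b]);T=T*Ry(q[5]);T=T*Rz(s7*q[6]+p[6]);x=x+T.apply([0,0,c]);return x,T
  def res(p):
    o=[]
    for q,x,r in D:
        X,T=fk(q,p);o+=list((X-x)*5);o+=list((T.inv()*R.from_rotvec(r)).as_rotvec())
    return o
  for y0 in(0,1.57,3.14,-1.57):
    r=least_squares(res,[.3,.5,.45,.3,0,0,y0])
    if best is None or r.cost<best[0]: best=(r.cost,sg,r.x,r.fun)
print(best[0],best[1],best[2].round(4));print(np.round(best[3],3).reshape(-1,6))
```

```text
[0.4703, 0.1234, -0.4013, 2.0392, 0.0421, 0.6921, -1.5229] [0.5225, -0.0863, 0.2536] [3.1054, -0.004, 0.4655]
0.01903119631718352 (-1, -1, -1, -1) [-0.4153  0.7255  0.2529  0.252  -0.0516 -0.3838  1.5708]
[[ 0.133  0.055 -0.004 -0.    -0.     0.   ]
 [ 0.025  0.074  0.009 -0.    -0.    -0.   ]
 [ 0.013 -0.092  0.008  0.     0.    -0.   ]
 [ 0.002  0.049 -0.013 -0.    -0.     0.   ]]
```

```bash
cat > fk.py <<'E'
from h import *
import json,os
from scipy.optimize import least_squares
Rz=lambda a:R.from_euler("z",-a);Ry=lambda a:R.from_euler("y",a)
def fk(q,p):
    h,e,ey,a,f,fy,b,g,gy,c=p
    T=Rz(q[0]);x=np.array([0,0,h]);T=T*Ry(q[1])*Rz(q[2]);x=x+T.apply([e,ey,a]);T=T*Ry(q[3]);x=x+T.apply([f,fy,0]);T=T*Rz(q[4]);x=x+T.apply([0,0,b]);T=T*Ry(q[5]);x=x+T.apply([g,gy,0]);T=T*Rz(q[6])*R.from_euler("z",np.pi/2);x=x+T.apply([0,0,c]);return x,T
def load(): return json.load(open("data.json"))
def add():
    D=load() if os.path.exists("data.json") else []
    s=manip.state();D.append([list(map(float,s[k])) for k in("joint_pos","tool_pos","tcp_rot")]);json.dump(D,open("data.json","w"))
P0=np.array([.33,0,0,.45,0,0,.4,0,0,.3])
def fit(w=.003):
    D=load()
    f=lambda p:np.concatenate([fk(q,p)[0]-x for q,x,r in D]+[w*(p-P0)])
    r=least_squares(f,P0);return r.x,np.concatenate([fk(q,r.x)[0]-x for q,x,_ in D]).reshape(-1,3)
E
python3 - <<'E'
from fk import *
D=[([1.25,.4695,-.0486,1.5337,.0241,1.141,-.0823],[.194,-.6459,.2465],[-3.1063,-.4565,.0006]),
([0.6885,0.1767,-0.2412,1.9379,0.049,1.0325,-1.3102],[0.4166,-0.262,0.2535],[3.1308,-0.259,0]),
([0.4017,0.2546,-0.3855,1.8502,0.1088,1.0573,-1.5947],[0.5242,-0.0838,0.2535],[-3.1414,-0.0036,-0.0001]),
([0.381,0.25,-0.262,1.861,0.074,1.04,-1.642],[0.5168,-0.1267,0.2476],[-3.131,.252,-.001])]
json.dump(D,open("data.json","w")); add()
p,r=fit(); print(p.round(4)); print(r.round(4))
E
```

```text
[ 2.566e-01 -5.000e-04 -2.670e-02  5.645e-01  2.760e-02 -2.670e-02
  4.770e-01  3.500e-03  1.140e-02  2.875e-01]
[[ 0.0005  0.0006  0.0004]
 [-0.0014  0.0008  0.0009]
 [ 0.0028 -0.     -0.0013]
 [-0.0007  0.0004 -0.0001]
 [-0.     -0.0011  0.    ]]
```

```bash
cat >> fk.py <<'E'
LO=np.array([-2.59,-.33,-1.39,.1,-1.04,.21,-2.66]);HI=np.array([2.59,1.99,1.29,2.45,4.18,1.99,2.66])
def Rl(yaw,lean): return R.from_euler("z",yaw)*R.from_euler("y",-lean)*R.from_euler("x",np.pi)
def ik(pos,Rt,q0,p,reg=1e-3):
    def f(q):
        x,T=fk(q,p);return np.concatenate([(x-pos)*5,(T.inv()*Rt).as_rotvec()*1,reg*(q-q0)])
    r=least_squares(f,np.clip(q0,LO+1e-3,HI-1e-3),bounds=(LO,HI));x,T=fk(r.x,p)
    return r.x,np.linalg.norm(x-pos),np.linalg.norm((T.inv()*Rt).as_rotvec())
def tcpF(F,yaw,lean): # tcp so that foremost tip corner is at F
    T=Rl(yaw,lean).as_matrix(); return np.array(F)-.025*T[:,2]-.0095*T[:,0]
E
python3 - <<'E'
from fk import *
p,_=fit(); s=manip.state(); q0=np.array(s["joint_pos"])
rng=np.random.default_rng(0)
for lean in(.61,.7,.785):
  for yaw in (0,np.pi):
    # tool x flips with yaw pi: lean sign flips
    Rt=Rl(0,lean)
    if yaw: Rt=Rt*R.from_euler("z",np.pi)
    pos=tcpF([.6405,-.0815,.0235],0,lean)
    sols=[]
    for k in range(60):
        q=rng.uniform(LO,HI) if k else q0
        r=ik(pos,Rt,q,p,1e-4)
        if r[1]<.001 and r[2]<.005: sols.append(r[0])
    print(lean,yaw,pos.round(4),len(sols))
    for q in sols[:6]: print("   ",q.round(2))
E
```

```text
0.61 0 [ 0.6184 -0.0815  0.0385] 31
    [ 0.41  0.59 -0.46  2.18  2.38  0.28  2.48]
    [-0.68  1.04  1.04  2.21  4.1   0.87  0.28]
    [ 0.2   0.58 -0.2   2.19  2.83  0.24  1.96]
    [ 0.17  0.58 -0.17  2.19  2.89  0.24  1.89]
    [-0.76  1.34  1.29  2.21  4.08  1.18  0.08]
    [0.03 0.58 0.01 2.2  3.25 0.25 1.49]
0.61 3.141592653589793 [ 0.6184 -0.0815  0.0385] 41
    [ 0.06  0.58 -0.03  2.2   3.16  0.25 -1.55]
    [ 0.61  0.65 -0.71  2.17  2.11  0.37 -0.32]
    [ 0.75  0.71 -0.88  2.17  2.    0.47 -0.15]
    [ 1.02  0.99 -1.31  2.17  1.88  0.82  0.18]
    [ 0.36  0.59 -0.39  2.18  2.48  0.26 -0.78]
    [-0.19  0.63  0.3   2.21  3.68  0.34 -2.14]
0.7 0 [ 0.6171 -0.0815  0.0365] 24
    [-0.26  0.68  0.38  2.25  3.57  0.51  1.07]
    [ 0.71  0.71 -0.82  2.22  2.34  0.51  2.66]
    [-0.25  0.68  0.37  2.25  3.56  0.51  1.08]
    [ 0.09  0.61 -0.06  2.24  3.14  0.41  1.62]
    [ 0.13  0.6  -0.11  2.24  3.08  0.4   1.7 ]
    [-0.27  0.69  0.39  2.25  3.58  0.52  1.05]
0.7 3.141592653589793 [ 0.6171 -0.0815  0.0365] 35
    [ 0.23  0.6  -0.23  2.24  2.94  0.4  -1.28]
    [ 1.07  1.11 -1.3
[... 184 characters left out ...]
.77  0.6   2.25  3.73  0.61 -2.31]
0.785 0 [ 0.6161 -0.0815  0.0345] 21
    [ 0.73  0.76 -0.84  2.27  2.53  0.63  2.51]
    [-0.74  1.31  1.15  2.29  3.78  1.2   0.32]
    [-0.61  1.01  0.88  2.29  3.72  0.94  0.63]
    [-0.68  1.14  1.01  2.29  3.76  1.05  0.49]
    [ 0.58  0.69 -0.65  2.27  2.68  0.58  2.29]
    [ 0.38  0.65 -0.41  2.28  2.88  0.55  2.  ]
0.785 3.141592653589793 [ 0.6161 -0.0815  0.0345] 42
    [ 0.39  0.65 -0.43  2.28  2.86  0.55 -1.12]
    [ 0.61  0.71 -0.7   2.27  2.64  0.59 -0.8 ]
    [-0.23  0.71  0.34  2.29  3.43  0.65 -1.94]
    [ 0.91  0.89 -1.09  2.26  2.36  0.73 -0.33]
    [ 0.29  0.64 -0.3   2.28  2.96  0.55 -1.26]
    [ 0.27  0.64 -0.27  2.28  2.98  0.55 -1.29]
```

```bash
cat >> fk.py <<'E'
def rows(qs,p,grip,start=None):
    """tool-frame rows between successive FK poses; start from measured pose"""
    s=manip.state(); X=np.array(s["tool_pos"]);T=R.from_rotvec(s["tcp_rot"])
    out=[]
    for q in qs:
        x,t=fk(q,p); d=T.inv().apply(x-X); w=(T.inv()*t).as_rotvec()
        d=np.round(d,4);w=np.round(w,3)
        out.append([*d.tolist(),*w.tolist(),grip]); X=X+T.apply(d);T=T*R.from_rotvec(w)
        assert np.abs(d).max()<.0417 and np.linalg.norm(w)<.125,(d,w)
    print("end",X.round(3),T.as_matrix()[:,2].round(3)); return out
E
python3 - <<'E'
from fk import *
p,_=fit(); s=manip.state(); q0=np.array(s["joint_pos"])
A=q0.copy(); A[1]=.10;A[3]=2.33;A[5]=.34
for q5 in (0.04,.8,1.57,2.35,3.1):
    q=A.copy();q[4]=q5;x,T=fk(q,p);print(q5,x.round(3),T.as_matrix()[:,2].round(2),T.as_matrix()[:,1].round(2))
qs=[q0+(A-q0)*k/5 for k in range(1,6)]
for r in rows(qs,p,.6): print(r)
E
```

```text
0.04 [ 0.444 -0.074  0.171] [ 0.37 -0.   -0.93] [ 0.   -1.    0.01]
0.8 [ 0.456 -0.146  0.183] [ 0.43 -0.24 -0.87] [ 0.52 -0.72  0.45]
1.57 [ 0.502 -0.187  0.225] [ 0.6  -0.35 -0.72] [ 0.76 -0.03  0.65]
2.35 [ 0.558 -0.173  0.274] [ 0.78 -0.27 -0.56] [0.57 0.68 0.46]
3.1 [ 0.591 -0.113  0.301] [ 0.87 -0.06 -0.49] [0.08 1.   0.02]
end [ 0.444 -0.074  0.171] [ 0.371 -0.004 -0.928]
[-0.0184, -0.0015, 0.0136, -0.001, 0.017, -0.002, 0.6]
[-0.0194, -0.0026, 0.0121, -0.0, 0.016, -0.002, 0.6]
[-0.0203, -0.0027, 0.0104, -0.001, 0.017, -0.002, 0.6]
[-0.021, -0.0027, 0.0088, -0.0, 0.016, -0.002, 0.6]
[-0.0216, -0.0027, 0.0071, -0.0, 0.017, -0.001, 0.6]
```

Emit:
{"op": "carry_out", "data": {"steps": [[-0.0184,-0.002,0.0136,0,0.017,-0.002,0.6],[-0.0194,-0.0026,0.0121,0,0.016,-0.002,0.6],[-0.0203,-0.0027,0.0104,0,0.017,-0.002,0.6],[-0.021,-0.0027,0.0088,0,0.016,-0.002,0.6],[-0.0216,-0.0027,0.0071,0,0.017,-0.001,0.6],[0,0,0,0,0,0,0.6]]}}

```text
t: 12.18
tool_pos: [0.4405, -0.0724, 0.1676]
tcp_rot: [3.087, 0.013, 0.581]
contact_force: [-1.9, -0.4, 0.0]
gripper_width: 0.397
```

Run:
```python
from fk import *
st(); add()
p,r=fit(); print(p.round(4)); print(r.round(4)[-2:])
s=manip.state(); q0=np.array(s["joint_pos"])
A=q0.copy(); A[4]=q0[4]+.11*12
qs=[q0+(A-q0)*k/12 for k in range(1,13)]
for r in rows(qs,p,.6): print(r,end=",")
```

```text
[0.4937, 0.0866, -0.4185, 2.3457, 0.0108, 0.3461, -1.4887] [0.4405, -0.0724, 0.1676] [3.0872, 0.0131, 0.5808]
[ 0.2232 -0.0036 -0.0264  0.5718  0.0046 -0.0264  0.4666  0.0045  0.0127
  0.2869]
[[ 0.0005 -0.0008 -0.0006]
 [-0.0004 -0.0007  0.0005]]
end [ 0.481 -0.185  0.207] [ 0.532 -0.344 -0.773]
[-0.0019, 0.0118, -0.0003, -0.037, -0.003, -0.103, 0.6],[-0.0017, 0.0111, 0.0002, -0.037, -0.003, -0.104, 0.6],[-0.0016, 0.0112, 0.0003, -0.038, -0.003, -0.103, 0.6],[-0.0017, 0.0111, 0.0003, -0.037, -0.003, -0.104, 0.6],[-0.0016, 0.0111, 0.0002, -0.037, -0.003, -0.103, 0.6],[-0.0017, 0.0111, 0.0003, -0.037, -0.003, -0.104, 0.6],[-0.0016, 0.0112, 0.0003, -0.037, -0.003, -0.103, 0.6],[-0.0017, 0.0111, 0.0002, -0.037, -0.003, -0.104, 0.6],[-0.0016, 0.0111, 0.0003, -0.037, -0.004, -0.103, 0.6],[-0.0017, 0.0112, 0.0003, -0.038, -0.003, -0.104, 0.6],[-0.0017, 0.0111, 0.0002, -0.037, -0.003, -0.103, 0.6],[-0.0016, 0.0111, 0.0003, -0.037, -0.003, -0.104, 0.6],
```

Emit:
{"op": "carry_out", "data": {"steps": [[-0.0017,0.0112,0.0002,-0.037,-0.003,-0.1035,0.6],[-0.0017,0.0112,0.0002,-0.037,-0.003,-0.1035,0.6],[-0.0017,0.0112,0.0002,-0.037,-0.003,-0.1035,0.6],[-0.0017,0.0112,0.0002,-0.037,-0.003,-0.1035,0.6],[-0.0017,0.0112,0.0002,-0.037,-0.003,-0.1035,0.6],[-0.0017,0.0112,0.0002,-0.037,-0.003,-0.1035,0.6]]}}

```text
t: 12.68
tool_pos: [0.4533, -0.1401, 0.18]
tcp_rot: [2.641, 0.809, 0.488]
contact_force: [0.1, -0.6, -0.8]
gripper_width: 0.397
```

Run:
```python
from fk import *
st(); add()
p,r=fit()
```

```text
[0.4081, 0.0806, -0.3129, 2.3534, 0.6683, 0.3205, -1.4719] [0.4533, -0.1401, 0.18] [2.6406, 0.8086, 0.4878]
```

Emit:
{"op": "carry_out", "data": {"steps": [[-0.0017,0.0112,0.0002,-0.037,-0.003,-0.1035,0.6],[-0.0017,0.0112,0.0002,-0.037,-0.003,-0.1035,0.6],[-0.0017,0.0112,0.0002,-0.037,-0.003,-0.1035,0.6],[-0.0017,0.0112,0.0002,-0.037,-0.003,-0.1035,0.6],[-0.0017,0.0112,0.0002,-0.037,-0.003,-0.1035,0.6],[-0.0017,0.0112,0.0002,-0.037,-0.003,-0.1035,0.6],[-0.0017,0.0112,0.0002,-0.037,-0.003,-0.1035,0.6],[-0.0017,0.0112,0.0002,-0.037,-0.003,-0.1035,0.6],[-0.0017,0.0112,0.0002,-0.037,-0.003,-0.1035,0.6],[-0.0017,0.0112,0.0002,-0.037,-0.003,-0.1035,0.6],[-0.0017,0.0112,0.0002,-0.037,-0.003,-0.1035,0.6],[-0.0017,0.0112,0.0002,-0.037,-0.003,-0.1035,0.6]]}}

```text
t: 13.68
tool_pos: [0.5378, -0.1943, 0.2586]
tcp_rot: [1.341, 1.8, 0.206]
contact_force: [0.1, -0.2, 0.2]
gripper_width: 0.402
```

Run:
```python
from fk import *
st(); add()
p,r=fit();print(p.round(3),np.abs(r).max())
s=manip.state(); q0=np.array(s["joint_pos"])
b=np.array([.637,-.0815]); yaw=0.0
for lean in (.65,.7,.75):
    Rt=Rl(yaw,lean)*R.from_euler("z",np.pi)
    pos=tcpF([.6405-.07,-.0815,.06],yaw,lean); print(lean,[x.round(3) for x in ik(pos,Rt,q0,p,1e-3)])
    pos=tcpF([.6405,-.0815,.0235],yaw,lean); print(lean,[x.round(3) for x in ik(pos,Rt,q0,p,1e-3)])
    pos=tcpF([.6405-.06,-.0815,.0235],yaw,lean); print(" pulled60",[x.round(3) for x in ik(pos,Rt,q0,p,1e-3)])
```

```text
[0.3935, 0.0805, -0.2457, 2.3485, 2.1616, 0.3007, -1.617] [0.5378, -0.1943, 0.2586] [1.3413, 1.7999, 0.2058]
[ 0.213 -0.007 -0.02   0.574 -0.002 -0.02   0.463  0.002 -0.001  0.288] 0.00286264673396186
0.65 [array([ 0.441,  0.43 , -0.403,  2.394,  2.854,  0.315, -1.14 ]), np.float64(0.0), np.float64(0.0)]
0.65 [array([ 0.361,  0.566, -0.339,  2.259,  2.823,  0.324, -1.103]), np.float64(0.0), np.float64(0.0)]
 pulled60 [array([ 0.418,  0.528, -0.385,  2.387,  2.878,  0.405, -1.148]), np.float64(0.0), np.float64(0.0)]
0.7 [array([ 0.462,  0.449, -0.426,  2.423,  2.912,  0.405, -1.186]), np.float64(0.0), np.float64(0.0)]
0.7 [array([ 0.387,  0.583, -0.368,  2.287,  2.879,  0.411, -1.143]), np.float64(0.0), np.float64(0.0)]
 pulled60 [array([ 0.432,  0.548, -0.399,  2.415,  2.93 ,  0.497, -1.187]), np.float64(0.0), np.float64(0.0)]
0.75 [array([-0.019,  0.471,  0.176,  2.45 ,  3.439,  0.544, -1.78 ]), np.float64(0.0), np.float64(0.0)]
0.75 [array([ 0.401,  0.602, -0.381,  2.313,  2.932,  0.5  , -1.182]), np.float64(0.0), np.float64(0.0)]
 pulled60 [array([ 0.438,  0.572, -0.401,  2.441,  2.976,  0.591, -1.219]), np.float64(0.0), np.float64(0.0)]
```

Run:
```python
from fk import *
p,r=fit()
s=manip.state(); q0=np.array(s["joint_pos"])
for lean in(.45,.5,.55,.62,.68):
  for pull in(.08,.1,.12,.14,.16):
    Rt=Rl(0,lean)*R.from_euler("z",np.pi)
    res=[ik(tcpF([.6405-pull,-.0815,.0235],0,lean),Rt,q0,p,1e-4)]
    res=[x for x in res if x[1]<.001 and x[2]<.005]
    print(lean,pull,res[0][0].round(2) if res else None)
Rt=Rl(0,.65)*R.from_euler("z",np.pi); pos=tcpF([.6405-.07,-.0815,.10],0,.65)
B=ik(pos,Rt,q0,p,1e-3)[0]; print(B.round(3),pos)
n=14; qs=[q0+(B-q0)*k/n for k in range(1,n+1)]
for q in qs[::2]: print(fk(q,p)[0].round(3))
for r in rows(qs,p,.6): print(r,end=",")
```

```text
0.45 0.08 [ 0.53  0.49 -0.54  2.3   1.82  0.21 -0.1 ]
0.45 0.1 [ 0.54  0.47 -0.55  2.35  1.94  0.21 -0.23]
0.45 0.12 [ 0.55  0.45 -0.55  2.39  2.06  0.21 -0.36]
0.45 0.14 [ 0.55  0.43 -0.53  2.43  2.2   0.21 -0.5 ]
0.45 0.16 None
0.5 0.08 [ 0.47  0.48 -0.46  2.34  2.31  0.21 -0.6 ]
0.5 0.1 [ 0.44  0.46 -0.41  2.38  2.5   0.21 -0.8 ]
0.5 0.12 [ 0.38  0.44 -0.32  2.42  2.77  0.21 -1.07]
0.5 0.14 None
0.5 0.16 None
0.55 0.08 [ 0.37  0.48 -0.33  2.37  2.78  0.25 -1.08]
0.55 0.1 [ 0.4   0.47 -0.35  2.41  2.8   0.28 -1.09]
0.55 0.12 [ 1.11  0.87 -1.39  2.45  1.88  0.83 -0.03]
0.55 0.14 None
0.55 0.16 None
0.62 0.08 [ 0.42  0.5  -0.39  2.41  2.86  0.38 -1.14]
0.62 0.1 [ 1.1   0.92 -1.39  2.45  2.    0.88 -0.08]
0.62 0.12 None
0.62 0.14 None
0.62 0.16 None
0.68 0.08 [ 0.44  0.53 -0.4   2.45  2.93  0.49 -1.19]
0.68 0.1 None
0.68 0.12 None
0.68 0.14 None
0.68 0.16 None
[ 0.539  0.345 -0.514  2.37   2.633  0.21  -0.93 ] [ 0.54780754 -0.0815      0.11415282]
[ 0.54  -0.187  0.249]
[ 0.546 -0.172  0.227]
[ 0.55  -0.156  0.205]
[ 0.552 -0.14   0.184]
[ 0.553 -0.124  0.163]
[ 0.552 -0.107  0.143]
[ 0.549 -0.09   0.123]
end [ 0.548 -0.082  0.114] [ 0.605  0.    -0.796]
[0.0114, -0.0007, 0.0051, -0.0, 0.026, -0.086, 0.6],[0.0118, -0.0002, 0.0066, -0.002, 0.027, -0.086, 0.6],[0.0119, 0.0006, 0.0067, -0.004, 0.026, -0.085, 0.6],[0.0117, 0.0014, 0.0066, -0.007, 0.027, -0.084, 0.6],[0.0117, 0.0021, 0.0066, -0.008, 0.027, -0.084, 0.6],[0.0114, 0.0029, 0.0065, -0.01, 0.027, -0.084, 0.6],[0.0111, 0.0037, 0.0065, -0.013, 0.025, -0.082, 0.6],[0.0108, 0.0044, 0.0064, -0.015, 0.026, -0.082, 0.6],[0.0105, 0.0051, 0.0064, -0.017, 0.024, -0.082, 0.6],[0.0099, 0.0058, 0.0063, -0.018, 0.023, -0.081, 0.6],[0.0095, 0.0065, 0.0063, -0.021, 0.022, -0.081, 0.6],[0.0089, 0.0071, 0.0061, -0.023, 0.02, -0.08, 0.6],[0.0083, 0.0076, 0.0061, -0.024, 0.018, -0.079, 0.6],[0.0076, 0.0082, 0.006, -0.026, 0.016, -0.08, 0.6],
```

Emit:
{"op": "carry_out", "data": {"steps": [[0.0114,-0.0007,0.0051,0,0.026,-0.086,0.6],[0.0118,-0.0002,0.0066,-0.002,0.027,-0.086,0.6],[0.0119,0.0006,0.0067,-0.004,0.026,-0.085,0.6],[0.0117,0.0014,0.0066,-0.007,0.027,-0.084,0.6],[0.0117,0.0021,0.0066,-0.008,0.027,-0.084,0.6],[0.0114,0.0029,0.0065,-0.01,0.027,-0.084,0.6],[0.0111,0.0037,0.0065,-0.013,0.025,-0.082,0.6],[0.0108,0.0044,0.0064,-0.015,0.026,-0.082,0.6],[0.0105,0.0051,0.0064,-0.017,0.024,-0.082,0.6],[0.0099,0.0058,0.0063,-0.018,0.023,-0.081,0.6],[0.0095,0.0065,0.0063,-0.021,0.022,-0.081,0.6],[0,0,0,0,0,0,0.6]]}}

```text
t: 14.68
tool_pos: [0.551, -0.1054, 0.1404]
tcp_rot: [0.328, 2.423, 0.015]
contact_force: [1.0, 0.2, 0.7]
gripper_width: 0.396
```

Run:
```python
from fk import *
st(); add()
p,r=fit();print(p.round(3),np.abs(r).max())
Rt=Rl(0,.65)*R.from_euler("z",np.pi); pos=tcpF([.6405-.06,-.0815,.10],0,.65)
print(pos); go(pos,Rt=Rt)
```

```text
[0.481, 0.3005, -0.4193, 2.3477, 2.5667, 0.2173, -1.1104] [0.551, -0.1054, 0.1404] [0.3281, 2.4235, 0.0153]
[ 0.239 -0.011 -0.02   0.565  0.008 -0.02   0.471 -0.001 -0.001  0.295] 0.0028353088584953667
[ 0.55780754 -0.0815      0.11415282]
t 14.68 p [ 0.551  -0.1054  0.1404] turn [-0.0696  0.0515 -0.2435] shift after [0.0104 0.0239 0.025 ] shift before [0.0173 0.0222 0.0227]
```

Emit:
{"op": "carry_out", "data": {"steps": [[0,0,0,-0.023,0.017,-0.081,0.6],[0,0,0,-0.023,0.017,-0.081,0.6],[0,0,0,-0.023,0.017,-0.081,0.6],[0.005,0.012,0.0125,0,0,0,0.7],[0.005,0.012,0.0125,0,0,0,0.72],[0,0,0,0,0,0,0.72],[0,0,0,0,0,0,0.72],[0,0,0,0,0,0,0.72]]}}

```text
t: 15.35
tool_pos: [0.5593, -0.0831, 0.1139]
tcp_rot: [0.149, 2.47, -0.003]
contact_force: [0.2, 0.2, -0.5]
gripper_width: 0.286
```

Run:
```python
from fk import *
st(); add()
Rt=Rl(0,.65)*R.from_euler("z",np.pi); pos=tcpF([.6405-.02,-.0815,.0235],0,.65)
print(pos); go(pos,Rt=Rt)
for n in("side","top"):
    im=manip.read_camera(n); cv2.imwrite(f"pics/{n}6.png",im)
t=cv2.imread("pics/top6.png")[120:220,210:310];s=cv2.imread("pics/side6.png")[140:250,220:330]
cv2.imwrite("pics/b6.png",np.hstack([cv2.resize(t,(400,400)),cv2.resize(s,(400,400))]))
```

```text
[0.711, 0.434, -0.7468, 2.3244, 2.2274, 0.3271, -0.5965] [0.5593, -0.0831, 0.1139] [0.149, 2.4696, -0.0027]
[ 0.59780754 -0.0815      0.03765282]
t 15.35 p [ 0.5593 -0.0831  0.1139] turn [-0.0383  0.0187 -0.1073] shift after [0.0155 0.0016 0.084 ] shift before [0.0173 0.0031 0.0836]
```

View pics/b6.png

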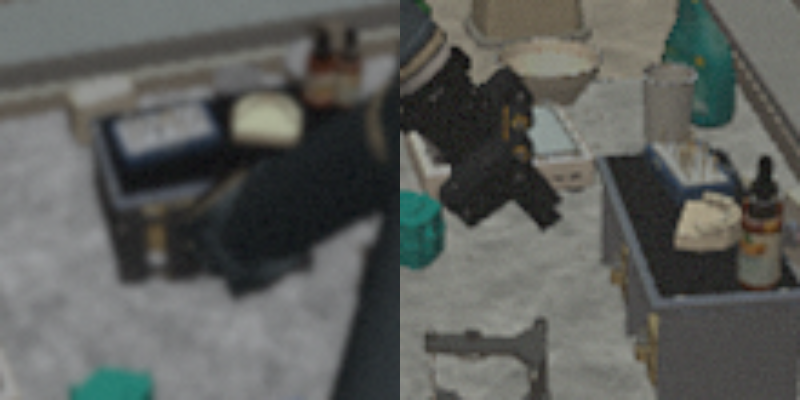

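Emit:
{"op": "carry_out", "data": {"steps": [[0,0,0,-0.013,0.006,-0.036,0.72],[0,0,0,-0.013,0.006,-0.036,0.72],[0,0,0,-0.013,0.006,-0.036,0.72],[0,0,0.02,0,0,0,0.72],[0,0,0.02,0,0,0,0.72],[0,0,0.02,0,0,0,0.72],[0,0,0,0,0,0,0.72],[0,0,0,0,0,0,0.72]]}}

```text
t: 16.12
tool_pos: [0.5945, -0.0823, 0.0651]
tcp_rot: [-0.002, 2.493, 0.003]
contact_force: [-0.2, 0.1, 0.4]
gripper_width: 0.282
```

Run:
```python
from fk import *
st(); add()
p,r=fit();print(p.round(3),np.abs(r).max())
Rt=Rl(0,.65)*R.from_euler("z",np.pi); pos=tcpF([.6405-.02,-.0815,.0235],0,.65)
go(pos,Rt=Rt)
s=manip.state()
T=R.from_rotvec(s["tcp_rot"]).as_matrix();print(T.round(3))
```

```text
[0.6912, 0.5933, -0.7308, 2.2568, 2.3136, 0.3695, -0.4994] [0.5945, -0.0823, 0.0651] [-0.0024, 2.4933, 0.0026]
[ 0.26  -0.008 -0.021  0.555  0.016 -0.021  0.476 -0.    -0.     0.295] 0.0037850562114685182
t 16.12 p [ 0.5945 -0.0823  0.0651] turn [ 0.0024 -0.0017  0.0011] shift after [0.014  0.0008 0.0239] shift before [0.0139 0.0007 0.0239]
[[-0.797 -0.002  0.604]
 [-0.001  1.     0.002]
 [-0.604  0.001 -0.797]]
```

Emit:
{"op": "carry_out", "data": {"steps": [[0.007,0,0.012,0,0,0,0.72],[0.007,0,0.012,0,0,0,0.72],[0,0,0,0,0,0,0.72],[0,0,0,0,0,0,0.72]]}}

```text
t: 16.45
tool_pos: [0.5973, -0.0821, 0.0383]
tcp_rot: [-0.003, 2.493, 0.002]
contact_force: [0.2, 1.3, 0.4]
gripper_width: 0.28
```

Run:
```python
from fk import *
st()
Rt=Rl(0,.65)*R.from_euler("z",np.pi); pos=tcpF([.6405,-.0815,.0235],0,.65)
go(pos,Rt=Rt)
for n,(x,y,w,h) in {"top":(225,150,60,55),"side":(245,185,60,55)}.items():
    a=np.mean([manip.read_camera(n).astype(np.float32) for _ in range(5)],0)
    a=np.clip(a*1.8,0,255).astype(np.uint8); f=8
    im=cv2.resize(a[y:y+h,x:x+w],None,fx=f,fy=f,interpolation=cv2.INTER_CUBIC)
    s=manip.state();X=np.array(s["tool_pos"]);T=R.from_rotvec(s["tcp_rot"]).as_matrix()
    # tip corners both fingers, inner faces +-12mm
    for sx in(-1,1):
        for sy in(-1,1):
            u=proj(n,X+.025*T[:,2]+sx*.0095*T[:,0]+sy*.0122*T[:,1])[0]
            cv2.circle(im,(int((u[0]-x+.5)*f),int((u[1]-y+.5)*f)),3,(0,0,255) if sx<0 else (255,0,0),1)
    for c,z in(((0,255,0),.018),((0,255,0),.03)):
        u=proj(n,[.637,-.0815,z])[0];cv2.circle(im,(int((u[0]-x+.5)*f),int((u[1]-y+.5)*f)),2,c,1)
    cv2.imwrite(f"pics/{n}_7.png",im)
```

```text
[0.6993, 0.6712, -0.7483, 2.2565, 2.3695, 0.4391, -0.5195] [0.5973, -0.0821, 0.0383] [-0.0034, 2.493, 0.002]
t 16.45 p [ 0.5973 -0.0821  0.0383] turn [ 0.0022 -0.0014  0.002 ] shift after [-0.016   0.0006  0.0129] shift before [-0.016   0.0006  0.0129]
```

View pics/side_7.png

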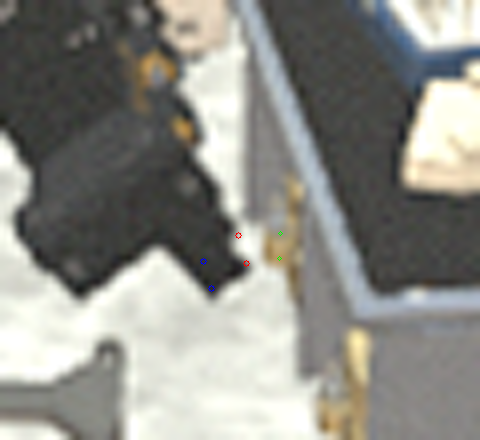

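View pics/top_7.png

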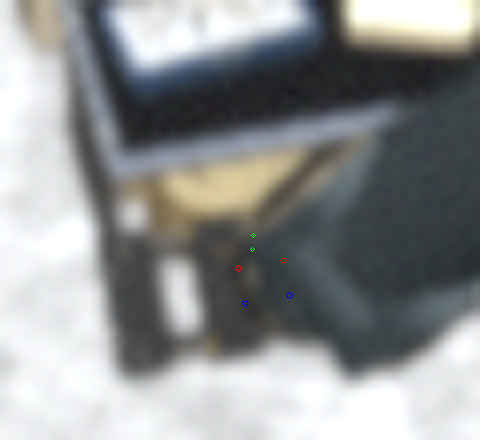

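Emit:
{"op": "carry_out", "data": {"steps": [[-0.004,0.0006,0.003,0,0,0,0.72],[-0.004,0,0.003,0,0,0,0.72],[-0.004,0,0.003,0,0,0,0.72],[0,0,0,0,0,0,0.72],[0,0,0,0,0,0,0.72]]}}

```text
t: 17.37
tool_pos: [0.6134, -0.0812, 0.0379]
tcp_rot: [-0.003, 2.492, 0.002]
contact_force: [-0.0, -0.3, 0.1]
gripper_width: 0.276
```

Emit:
{"op": "carry_out", "data": {"steps": [[-0.0016,0,0.0012,0,0,0,0.72],[-0.0016,0,0.0012,0,0,0,0.72],[0,0,0,0,0,0,0.72],[0,0,0,0,0,0,0.72]]}}

```text
t: 17.7
tool_pos: [0.6169, -0.0813, 0.0378]
tcp_rot: [-0.003, 2.493, 0.002]
contact_force: [0.0, 0.6, 0.4]
gripper_width: 0.282
```

Emit:
{"op": "carry_out", "data": {"steps": [[-0.0016,0,0.0012,0,0,0,0.72],[-0.0016,0,0.0012,0,0,0,0.72],[0,0,0,0,0,0,0.72],[0,0,0,0,0,0,0.72]]}}

```text
t: 18.03
tool_pos: [0.6202, -0.081, 0.0375]
tcp_rot: [-0.004, 2.494, 0.003]
contact_force: [-2.5, 0.2, 0.4]
gripper_width: 0.279
```

Emit:
{"op": "carry_out", "data": {"steps": [[-0.0016,0,0.0012,0,0,0,0.72],[0,0,0,0,0,0,0.72],[0,0,0,0,0,0,0.72]]}}

```text
t: 18.28
tool_pos: [0.6225, -0.081, 0.0375]
tcp_rot: [-0.004, 2.494, 0.003]
contact_force: [-2.6, 0.6, -0.5]
gripper_width: 0.282
```

Run:
```python
from fk import *
st()
for n,(x,y,w,h) in {"side":(245,185,60,55)}.items():
    a=np.mean([manip.read_camera(n).astype(np.float32) for _ in range(4)],0)
    a=np.clip(a*1.8,0,255).astype(np.uint8); f=8
    im=cv2.resize(a[y:y+h,x:x+w],None,fx=f,fy=f,interpolation=cv2.INTER_CUBIC)
    cv2.imwrite(f"pics/{n}_8.png",im)
```

```text
[0.6564, 0.6804, -0.712, 2.2031, 2.3317, 0.4102, -0.4884] [0.6225, -0.081, 0.0375] [-0.0037, 2.4936, 0.0032]
```

View pics/side_8.png

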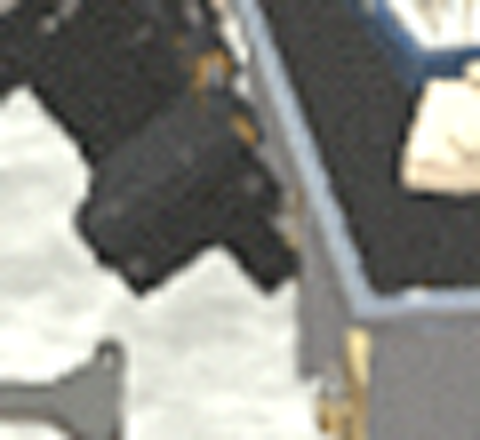

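Emit:
{"op": "carry_out", "data": {"steps": [[0.0017,0,-0.0013,0,0,0,0.72],[0,0,0,0,0,0,0.8],[0,0,0,0,0,0,0.9],[0,0,0,0,0,0,1],[0,0,0,0,0,0,1],[0,0,0,0,0,0,1],[0,0,0,0,0,0,1],[0,0,0,0,0,0,1],[0,0,0,0,0,0,1]]}}

```text
t: 19.23
tool_pos: [0.6214, -0.0815, 0.0384]
tcp_rot: [-0.003, 2.491, 0.001]
contact_force: [0.8, -0.1, 3.1]
gripper_width: 0.143
```

Emit:
{"op": "carry_out", "data": {"steps": [[0.0016,0,-0.0012,0,0,0,1],[0.0032,0,-0.0024,0,0,0,1],[0.004,0,-0.003,0,0,0,1],[0.004,0,-0.003,0,0,0,1],[0.004,0,-0.003,0,0,0,1],[0,0,0,0,0,0,1]]}}

```text
t: 19.73
tool_pos: [0.5993, -0.0815, 0.0383]
tcp_rot: [-0.004, 2.492, 0.001]
contact_force: [-2.0, -1.4, 8.7]
gripper_width: 0.143
```

Run:
```python
from fk import *
st()
for n,(x,y,w,h) in {"side":(245,185,60,55),"top":(225,150,60,55)}.items():
    a=np.mean([manip.read_camera(n).astype(np.float32) for _ in range(3)],0)
    a=np.clip(a*1.8,0,255).astype(np.uint8); f=7
    im=cv2.resize(a[y:y+h,x:x+w],None,fx=f,fy=f,interpolation=cv2.INTER_CUBIC)
    cv2.imwrite(f"pics/{n}_9.png",im)
cv2.imwrite("pics/b9.png",np.hstack([cv2.resize(cv2.imread(f"pics/{n}_9.png"),(400,370)) for n in("side","top")]))
```

```text
[0.696, 0.6728, -0.7475, 2.2532, 2.3676, 0.4402, -0.5181] [0.5993, -0.0815, 0.0383] [-0.004, 2.4916, 0.0014]
```

View pics/b9.png

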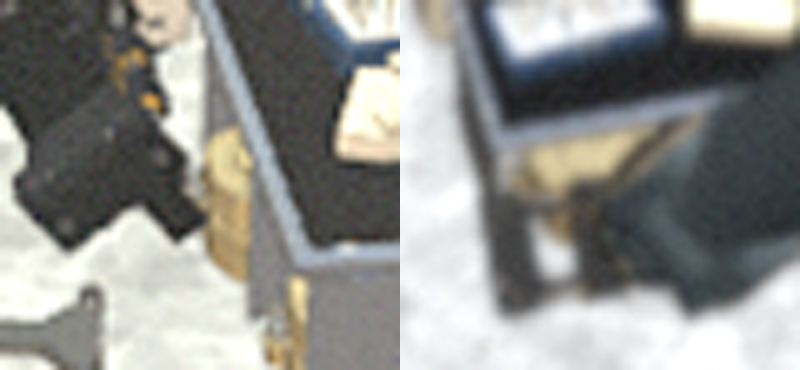

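Emit:
{"op": "carry_out", "data": {"steps": [[0.0037,0,-0.0034,0,0,0,1],[0.0037,0,-0.0034,0,0,0,1],[0.004,0,-0.003,0,0,0,1],[0.004,0,-0.003,0,0,0,1],[0.004,0,-0.003,0,0,0,1],[0.004,0,-0.003,0,0,0,1],[0.004,0,-0.003,0,0,0,1],[0,0,0,0,0,0,1]]}}

```text
t: 20.7
tool_pos: [0.5633, -0.0814, 0.0384]
tcp_rot: [-0.004, 2.494, 0.002]
contact_force: [-1.9, -1.2, 8.1]
gripper_width: 0.142
```

Run:
```python
from fk import *
st(); add(); p,r=fit();print(p.round(3),np.abs(r).max())
s=manip.state(); q0=np.array(s["joint_pos"]); X=np.array(s["tool_pos"]);T=R.from_rotvec(s["tcp_rot"])
for d in(.02,.03,.04,.05,.06): print(d,[x.round(3) for x in ik(X-[d,0,0],T,q0,p,1e-3)])
```

```text
[0.7511, 0.6612, -0.7936, 2.3277, 2.4141, 0.4786, -0.5595] [0.5633, -0.0814, 0.0384] [-0.0036, 2.4937, 0.0023]
[ 0.26  -0.008 -0.021  0.556  0.016 -0.021  0.477 -0.001 -0.     0.296] 0.0037592206844555554
0.02 [array([ 0.786,  0.65 , -0.819,  2.371,  2.442,  0.496, -0.583]), np.float64(0.0), np.float64(0.0)]
0.03 [array([ 0.801,  0.648, -0.831,  2.392,  2.454,  0.507, -0.595]), np.float64(0.0), np.float64(0.0)]
0.04 [array([ 0.815,  0.645, -0.842,  2.412,  2.467,  0.519, -0.606]), np.float64(0.0), np.float64(0.0)]
0.05 [array([ 0.829,  0.643, -0.853,  2.433,  2.48 ,  0.531, -0.618]), np.float64(0.0), np.float64(0.0)]
0.06 [array([ 0.356,  0.517, -0.271,  2.45 ,  3.069,  0.45 , -1.329]), np.float64(0.001), np.float64(0.003)]
```

Emit:
{"op": "carry_out", "data": {"steps": [[0.004,0,-0.003,0,0,0,1],[0.004,0,-0.003,0,0,0,1],[0.004,0,-0.003,0,0,0,1],[0.004,0,-0.003,0,0,0,1],[0.004,0,-0.003,0,0,0,1],[0.004,0,-0.003,0,0,0,1],[0.004,0,-0.003,0,0,0,1],[0.004,0,-0.003,0,0,0,1],[0.004,0,-0.003,0,0,0,1],[0,0,0,0,0,0,1]]}}

```text
t: 21.53
tool_pos: [0.5186, -0.0816, 0.0383]
tcp_rot: [-0.004, 2.493, 0.002]
contact_force: [-3.0, -0.8, 8.0]
gripper_width: 0.141
```

Run:
```python
from fk import *
st(); add()
for n,(x,y,w,h) in {"side":(215,165,90,85),"top":(205,130,90,85)}.items():
    a=np.mean([manip.read_camera(n).astype(np.float32) for _ in range(3)],0)
    a=np.clip(a*1.8,0,255).astype(np.uint8)
    cv2.imwrite(f"pics/{n}_10.png",cv2.resize(a[y:y+h,x:x+w],(400,378),interpolation=2))
cv2.imwrite("pics/b10.png",np.hstack([cv2.imread(f"pics/{n}_10.png") for n in("side","top")]))
```

```text
[0.8211, 0.6523, -0.8506, 2.4205, 2.4702, 0.5325, -0.6063] [0.5186, -0.0816, 0.0383] [-0.0039, 2.4931, 0.002]
```

View pics/b10.png

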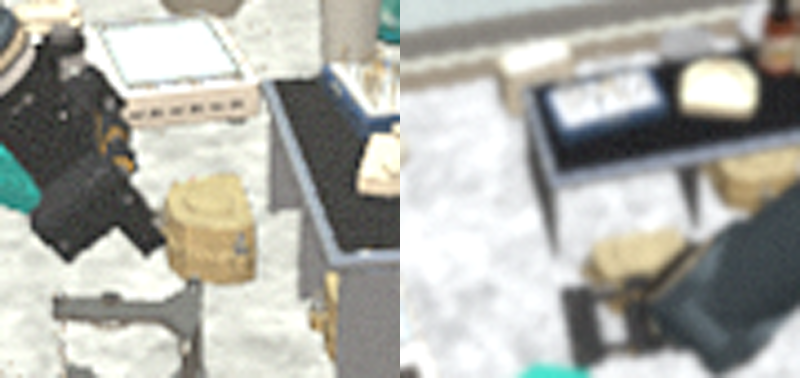

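Emit:
{"op": "carry_out", "data": {"steps": [[0,0,0,0,0,0,0.9],[0,0,0,0,0,0,0.8],[0,0,0,0,0,0,0.7],[0,0,0,0,0,0,0.65],[0,0,0,0,0,0,0.65],[0,0,0,0,0,0,0.65]]}}

```text
t: 22.33
tool_pos: [0.5192, -0.0814, 0.038]
tcp_rot: [-0.003, 2.494, 0.003]
contact_force: [-0.5, -0.5, -0.3]
gripper_width: 0.336
```

Run:
```python
from fk import *
st(); p,r=fit()
s=manip.state(); q0=np.array(s["joint_pos"]); X=np.array(s["tool_pos"]);T=R.from_rotvec(s["tcp_rot"])
print(T.inv().apply([-.02,0,.08]), T.inv().apply([0,0,.08]))
q=q0
for k in range(1,9):
    q,e,a=ik(X+np.array([-.004,0,.018])*k,T,q,p,1e-2); print(k,q.round(2),round(e,4),round(a,3))
for c in(np.array([.47,-.08,.20]),np.array([.5,-.08,.25])):
  for q5 in(0.,):
    g=np.array([.47,.12,-.4,2.0,.04,.9,-1.5]);print("upright",c,[x.round(3) for x in ik(c,Rl(0,0),g,p,1e-3)])
```

```text
[0.8199, 0.6531, -0.8494, 2.4188, 2.4695, 0.5312, -0.6061] [0.5192, -0.0814, 0.038] [-0.0033, 2.4938, 0.0031]
[-0.0323252   0.00017789 -0.07586205] [-0.04827363  0.00011471 -0.06379376]
1 [ 0.83  0.59 -0.86  2.43  2.44  0.48 -0.61] 0.0 0.0
2 [ 0.85  0.52 -0.86  2.43  2.42  0.42 -0.61] 0.0 0.0
3 [ 0.86  0.46 -0.87  2.43  2.39  0.36 -0.61] 0.0 0.0
4 [ 0.87  0.39 -0.86  2.43  2.37  0.3  -0.6 ] 0.0 0.0
5 [ 0.87  0.33 -0.86  2.43  2.34  0.23 -0.6 ] 0.0 0.0
6 [ 1.02  0.3  -1.01  2.42  2.1   0.21 -0.36] 0.0001 0.001
7 [ 1.19  0.29 -1.2   2.42  1.8   0.21 -0.06] 0.0001 0.001
8 [ 1.36  0.27 -1.37  2.41  1.52  0.21  0.21] 0.0 0.0
upright [ 0.47 -0.08  0.2 ] [array([ 0.42 ,  0.224, -0.39 ,  2.025,  0.107,  0.912, -1.597]), np.float64(0.0), np.float64(0.0)]
upright [ 0.5  -0.08  0.25] [array([ 0.419,  0.212, -0.397,  1.91 ,  0.095,  1.038, -1.589]), np.float64(0.0), np.float64(0.0)]
```

Run:
```python
from fk import *
p,r=fit()
K4=np.array([.87,.39,-.86,2.43,2.37,.3,-.6]); M=np.array([.45,.12,-.38,2.33,1.4,.31,-1.3]); A=np.array([.45,.10,-.40,2.30,.04,.40,-1.52])
for a,b in((K4,M),(M,A)):
    for t in np.linspace(0,1,5):
        q=a+(b-a)*t;x,T=fk(q,p);m=T.as_matrix();print(q.round(2),x.round(3),"tip",(x+.025*m[:,2]).round(3),"z",m[:,2].round(2),"y",m[:,1].round(2))
```

```text
[ 0.87  0.39 -0.86  2.43  2.37  0.3  -0.6 ] [ 0.504 -0.086  0.112] tip [ 0.519 -0.086  0.092] z [ 0.61 -0.01 -0.8 ] y [ 0.    1.   -0.01]
[ 0.76  0.32 -0.74  2.41  2.13  0.3  -0.78] [ 0.507 -0.115  0.126] tip [ 0.521 -0.118  0.106] z [ 0.59 -0.11 -0.8 ] y [0.35 0.93 0.13]
[ 0.66  0.26 -0.62  2.38  1.88  0.3  -0.95] [ 0.508 -0.139  0.149] tip [ 0.522 -0.144  0.129] z [ 0.57 -0.2  -0.8 ] y [0.64 0.71 0.28]
[ 0.55  0.19 -0.5   2.36  1.64  0.31 -1.12] [ 0.508 -0.155  0.176] tip [ 0.522 -0.162  0.157] z [ 0.56 -0.27 -0.79] y [0.81 0.39 0.44]
[ 0.45  0.12 -0.38  2.33  1.4   0.31 -1.3 ] [ 0.508 -0.165  0.208] tip [ 0.521 -0.173  0.189] z [ 0.55 -0.31 -0.77] y [0.81 0.   0.58]
[ 0.45  0.12 -0.38  2.33  1.4   0.31 -1.3 ] [ 0.508 -0.165  0.208] tip [ 0.521 -0.173  0.189] z [ 0.55 -0.31 -0.77] y [0.81 0.   0.58]
[ 0.45  0.12 -0.38  2.32  1.06  0.33 -1.36] [ 0.488 -0.156  0.195] tip [ 0.5   -0.163  0.174] z [ 0.48 -0.28 -0.83] y [ 0.74 -0.38  0.56]
[ 0.45  0.11 -0.39  2.32  0.72  0.36 -1.41] [ 0.471 -0.135  0.184] tip [ 0.481 -0.141  0.161] z [ 0.41 -0.22 -0.88] y [ 0.57 -0.7   0.44]
[ 0.45  0.11 -0.4   2.31  0.38  0.38 -1.46] [ 0.459 -0.105  0.176] tip [ 0.468 -0.108  0.153] z [ 0.37 -0.12 -0.92] y [ 0.32 -0.92  0.24]
[ 0.45  0.1  -0.4   2.3   0.04  0.4  -1.52] [ 0.455 -0.066  0.175] tip [ 0.463 -0.066  0.152] z [ 0.34  0.   -0.94] y [ 0.03 -1.    0.01]
```

Emit:
{"op": "carry_out", "data": {"steps": [[-0.0077,0,-0.0168,0,0,0,0.6],[-0.0077,0,-0.0168,0,0,0,0.5],[-0.0077,0,-0.0168,0,0,0,0.5],[-0.0077,0,-0.0168,0,0,0,0.5],[0,0,0,0,0,0,0.5]]}}

```text
t: 22.75
tool_pos: [0.5042, -0.0819, 0.1132]
tcp_rot: [-0.006, 2.489, -0.002]
contact_force: [-0.9, -0.2, -0.5]
gripper_width: 0.491
```

Run:
```python
from fk import *
st(); add(); p,r=fit(); print(np.abs(r).max())
M=np.array([.45,.12,-.38,2.33,1.4,.31,-1.3]); q0=np.array(manip.state()["joint_pos"])
n=18
for r in rows([q0+(M-q0)*k/n for k in range(1,n+1)],p,.5)[:18]: print(r,end=",")
```

```text
[0.8733, 0.3991, -0.8675, 2.4207, 2.3555, 0.2992, -0.581] [0.5042, -0.0819, 0.1132] [-0.0055, 2.4888, -0.002]
0.0041689350315472495
end [ 0.508 -0.165  0.208] [ 0.553 -0.307 -0.774]
[-0.0036, -0.0091, 0.0016, 0.026, 0.005, 0.082, 0.5],[-0.0025, -0.0066, -0.0018, 0.025, 0.002, 0.082, 0.5],[-0.0033, -0.0061, -0.002, 0.025, -0.0, 0.083, 0.5],[-0.0039, -0.0056, -0.0023, 0.023, -0.003, 0.084, 0.5],[-0.0045, -0.005, -0.0026, 0.022, -0.005, 0.084, 0.5],[-0.005, -0.0044, -0.0029, 0.021, -0.006, 0.084, 0.5],[-0.0054, -0.0038, -0.003, 0.019, -0.009, 0.086, 0.5],[-0.0057, -0.003, -0.0034, 0.017, -0.009, 0.086, 0.5],[-0.0059, -0.0023, -0.0035, 0.016, -0.011, 0.087, 0.5],[-0.006, -0.0016, -0.0038, 0.013, -0.011, 0.087, 0.5],[-0.0061, -0.0008, -0.0041, 0.011, -0.012, 0.089, 0.5],[-0.006, -0.0001, -0.0042, 0.009, -0.012, 0.089, 0.5],[-0.0058, 0.0007, -0.0044, 0.007, -0.012, 0.089, 0.5],[-0.0056, 0.0013, -0.0047, 0.005, -0.012, 0.091, 0.5],[-0.0053, 0.002, -0.0048, 0.003, -0.01, 0.09, 0.5],[-0.0049, 0.0026, -0.0051, 0.001, -0.01, 0.092, 0.5],[-0.0043, 0.0031, -0.0052, 0.0, -0.009, 0.092, 0.5],[-0.0039, 0.0035, -0.0053, -0.001, -0.007, 0.093, 0.5],
```

Emit:
{"op": "carry_out", "data": {"steps": [[-0.002,-0.0065,-0.0015,0.026,0.005,0.082,0.5],[-0.0025,-0.0066,-0.0018,0.025,0.002,0.082,0.5],[-0.0033,-0.0061,-0.002,0.025,0,0.083,0.5],[-0.0039,-0.0056,-0.0023,0.023,-0.003,0.084,0.5],[-0.0045,-0.005,-0.0026,0.022,-0.005,0.084,0.5],[-0.005,-0.0044,-0.0029,0.021,-0.006,0.084,0.5],[-0.0054,-0.0038,-0.003,0.019,-0.009,0.086,0.5],[-0.0057,-0.003,-0.0034,0.017,-0.009,0.086,0.5],[-0.0059,-0.0023,-0.0035,0.016,-0.011,0.087,0.5],[-0.006,-0.0016,-0.0038,0.013,-0.011,0.087,0.5],[-0.0061,-0.0008,-0.0041,0.011,-0.012,0.089,0.5],[-0.006,-0.0001,-0.0042,0.009,-0.012,0.089,0.5]]}}

```text
t: 23.75
tool_pos: [0.5053, -0.1468, 0.164]
tcp_rot: [1.312, 2.122, 0.117]
contact_force: [-0.6, 0.0, 0.1]
gripper_width: 0.501
```

Run:
```python
from fk import *
st(); add(); p,r=fit(); print(np.abs(r).max())
M=np.array([.45,.12,-.40,2.32,1.3,.33,-1.3]);A=np.array([.45,.10,-.40,2.30,.04,.40,-1.52]); q0=np.array(manip.state()["joint_pos"])
n=5; m=12
qs=[q0+(M-q0)*k/n for k in range(1,n+1)]+[M+(A-M)*k/m for k in range(1,m+1)]
for r in rows(qs,p,.5): print(r,end=",")
```

```text
[0.8174, 0.254, -0.7958, 2.3544, 1.6779, 0.3727, -1.0011] [0.5053, -0.1468, 0.164] [1.3116, 2.1216, 0.1168]
0.004973756245080452Traceback (most recent call last):
  File "<stdin>", line 6, in <module>
  File "fk.py", line 34, in rows
    assert np.abs(d).max()<.0417 and np.linalg.norm(w)<.125,(d,w)
           ^^^^^^^^^^^^^^^^^^^^^^^^^^^^^^^^^^^^^^^^^^^^^^^^
AssertionError: (array([-0.0045,  0.0034, -0.0073]), array([ 0.005, -0.012,  0.125]))
```

Run:
```python
from fk import *
p,r=fit()
q0=np.array(manip.state()["joint_pos"])
A=np.array([.45,.10,-.40,2.30,.04,.40,-1.52])
M=np.array([.5,.12,-.45,2.32,1.2,.35,-1.3]);n=8;m=12
qs=[q0+(M-q0)*k/n for k in range(1,n+1)]+[M+(A-M)*k/m for k in range(1,m+1)]
rr=rows(qs,p,.5)
for r in rr[:12]: print(r,end=",")
print()
for r in rr[12:]: print(r,end=",")
```

```text
end [ 0.454 -0.066  0.176] [ 0.344  0.003 -0.939]
[-0.0075, -0.0003, 0.0012, 0.016, -0.007, 0.087, 0.5],[-0.0028, -0.001, -0.0036, 0.014, -0.007, 0.088, 0.5],[-0.0027, -0.0002, -0.004, 0.011, -0.008, 0.089, 0.5],[-0.0026, 0.0005, -0.0044, 0.009, -0.007, 0.09, 0.5],[-0.0024, 0.0011, -0.0048, 0.006, -0.006, 0.091, 0.5],[-0.002, 0.0017, -0.0051, 0.004, -0.006, 0.093, 0.5],[-0.0016, 0.0023, -0.0055, 0.002, -0.003, 0.093, 0.5],[-0.001, 0.0027, -0.0057, 0.0, -0.002, 0.095, 0.5],[0.0018, -0.0079, -0.0008, 0.03, 0.004, 0.109, 0.5],[0.0019, -0.008, -0.0008, 0.031, 0.004, 0.109, 0.5],[0.0019, -0.0083, -0.0009, 0.031, 0.004, 0.109, 0.5],[0.002, -0.0084, -0.0009, 0.031, 0.004, 0.109, 0.5],
[0.002, -0.0087, -0.0009, 0.032, 0.003, 0.109, 0.5],[0.002, -0.0089, -0.001, 0.033, 0.003, 0.108, 0.5],[0.0019, -0.0092, -0.0009, 0.033, 0.003, 0.109, 0.5],[0.002, -0.0094, -0.001, 0.034, 0.003, 0.108, 0.5],[0.0018, -0.0098, -0.001, 0.034, 0.002, 0.108, 0.5],[0.0018, -0.01, -0.0011, 0.035, 0.002, 0.107, 0.5],[0.0017, -0.0103, -0.001, 0.036, 0.002, 0.108, 0.5],[0.0015, -0.0107, -0.0011, 0.036, 0.001, 0.107, 0.5],
```

Emit:
{"op": "carry_out", "data": {"steps": [[-0.0028,-0.001,-0.0036,0.016,-0.007,0.087,0.5],[-0.0028,-0.001,-0.0036,0.014,-0.007,0.088,0.5],[-0.0027,-0.0002,-0.004,0.011,-0.008,0.089,0.5],[-0.0026,0.0005,-0.0044,0.009,-0.007,0.09,0.5],[-0.0024,0.0011,-0.0048,0.006,-0.006,0.091,0.5],[-0.002,0.0017,-0.0051,0.004,-0.006,0.093,0.5],[-0.0016,0.0023,-0.0055,0.002,-0.003,0.093,0.5],[-0.001,0.0027,-0.0057,0,-0.002,0.095,0.5],[0.0018,-0.0079,-0.0008,0.03,0.004,0.109,0.5],[0.0019,-0.008,-0.0008,0.031,0.004,0.109,0.5],[0.0019,-0.0083,-0.0009,0.031,0.004,0.109,0.5],[0.002,-0.0084,-0.0009,0.031,0.004,0.109,0.5]]}}

```text
t: 24.75
tool_pos: [0.4696, -0.1341, 0.1878]
tcp_rot: [2.461, 1.113, 0.411]
contact_force: [-1.0, 0.1, 0.0]
gripper_width: 0.497
```

Emit:
{"op": "carry_out", "data": {"steps": [[0.002,-0.0087,-0.0009,0.032,0.003,0.109,0.5],[0.002,-0.0089,-0.001,0.033,0.003,0.108,0.5],[0.0019,-0.0092,-0.0009,0.033,0.003,0.109,0.5],[0.002,-0.0094,-0.001,0.034,0.003,0.108,0.5],[0.0018,-0.0098,-0.001,0.034,0.002,0.108,0.5],[0.0018,-0.01,-0.0011,0.035,0.002,0.107,0.5],[0.0017,-0.0103,-0.001,0.036,0.002,0.108,0.5],[0.0015,-0.0107,-0.0011,0.036,0.001,0.107,0.5],[0,0,0,0,0,0,0.5]]}}

```text
t: 25.5
tool_pos: [0.4492, -0.0608, 0.177]
tcp_rot: [3.093, 0.045, 0.546]
contact_force: [0.8, -1.2, 0.4]
gripper_width: 0.501
```

Run:
```python
from fk import *
st(); add()
go([.50,-.0815,.20],0)
for n,(x,y,w,h) in {"side":(205,165,110,95),"top":(205,130,110,95)}.items():
    a=np.mean([manip.read_camera(n).astype(np.float32) for _ in range(3)],0); np.save(f"pics/{n}_avg3.npy",a)
    a=np.clip(a*1.6,0,255).astype(np.uint8)
    cv2.imwrite(f"pics/{n}_11.png",cv2.resize(a[y:y+h,x:x+w],(400,346),interpolation=2))
cv2.imwrite("pics/b11.png",np.hstack([cv2.imread(f"pics/{n}_11.png") for n in("side","top")]))
```

```text
[0.9652, 0.1534, -0.9588, 2.2886, 0.2674, 0.4262, -1.7328] [0.4492, -0.0608, 0.177] [3.0927, 0.0445, 0.5462]
t 25.5 p [ 0.4492 -0.0608  0.177 ] turn [ 0.0007 -0.3496  0.0285] shift after [ 0.0508  0.0207 -0.023 ] shift before [ 0.055   0.0223 -0.0043]
```

View pics/b11.png

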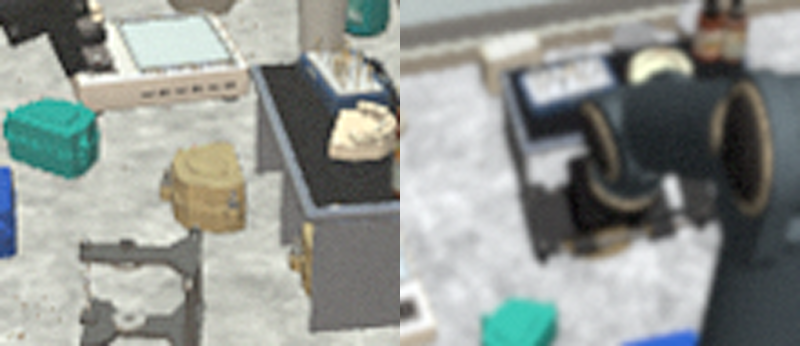

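Emit:
{"op": "carry_out", "data": {"steps": [[0,0,0,0,-0.117,0.0095,0.5],[0,0,0,0,-0.117,0.0095,0.5],[0,0,0,0,-0.116,0.0095,0.6],[0.025,0.007,0,0,0,0,0.6],[0.025,0.007,0,0,0,0,0.6],[0.025,0.007,0,0,0,0,0.6],[0,0,0,0,0,0,0.6],[0,0,0,0,0,0,0.6]]}}

```text
t: 26.47
tool_pos: [0.5254, -0.0826, 0.1773]
tcp_rot: [3.139, 0.001, 0.002]
contact_force: [0.3, 0.1, -0.2]
gripper_width: 0.403
```

Run:
```python
from fk import *
st(); add()
go([.5265,-.0815,.039],0)
```

```text
[0.7342, 0.4404, -0.8421, 1.9145, 0.4016, 0.9614, -1.8661] [0.5254, -0.0826, 0.1773] [3.139, 0.0011, 0.0018]
t 26.47 p [ 0.5254 -0.0826  0.1773] turn [ 0.0025 -0.0012  0.0007] shift after [ 0.0011 -0.0011  0.1383] shift before [ 0.0009 -0.0014  0.1383]
```

Emit:
{"op": "carry_out", "data": {"steps": [[0,-0.001,0.023,0,0,0,0.6],[0,0,0.023,0,0,0,0.6],[0,0,0.023,0,0,0,0.6],[0,0,0.023,0,0,0,0.6],[0,0,0.023,0,0,0,0.6],[0,0,0.023,0,0,0,0.65],[0,0,0,0,0,0,0.65],[0,0,0,0,0,0,0.65]]}}

```text
t: 27.13
tool_pos: [0.5235, -0.0815, 0.0395]
tcp_rot: [3.138, 0.003, -0.002]
contact_force: [1.4, 0.6, 0.2]
gripper_width: 0.355
```

Run:
```python
from fk import *
st()
go([.5315,-.0815,.039],0)
for n,(x,y,w,h) in {"side":(235,185,60,55)}.items():
    a=np.mean([manip.read_camera(n).astype(np.float32) for _ in range(3)],0)
    a=np.clip(a*1.6,0,255).astype(np.uint8)
    cv2.imwrite(f"pics/{n}_12.png",cv2.resize(a[y:y+h,x:x+w],None,fx=8,fy=8,interpolation=2))
```

```text
[0.602, 0.6228, -0.6919, 2.0173, 0.6084, 0.7162, -2.0434] [0.5235, -0.0815, 0.0395] [3.1383, 0.0029, -0.0016]
t 27.13 p [ 0.5235 -0.0815  0.0395] turn [0.0033 0.001  0.0019] shift after [ 0.008  -0.      0.0005] shift before [ 0.008  -0.      0.0005]
```

View pics/side_12.png

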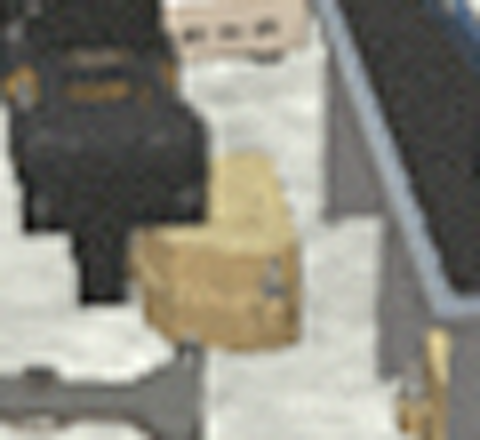

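Emit:
{"op": "carry_out", "data": {"steps": [[0.004,0,0,0,0,0,0.68],[0.004,0,0,0,0,0,0.68],[0,0,0,0,0,0,0.7],[0,0,0,0,0,0,0.7],[0,0,0,0,0,0,0.7]]}}

```text
t: 27.7
tool_pos: [0.5333, -0.0818, 0.0401]
tcp_rot: [3.138, 0.001, 0.004]
contact_force: [-0.4, 0.5, 0.5]
gripper_width: 0.298
```

Emit:
{"op": "carry_out", "data": {"steps": [[0.002,0,0,0,0,0,0.7],[0.002,0,0,0,0,0,0.7],[0,0,0,0,0,0,0.7],[0,0,0,0,0,0,0.7]]}}

```text
t: 28.03
tool_pos: [0.5358, -0.0818, 0.0396]
tcp_rot: [3.138, 0.001, -0.002]
contact_force: [-4.7, 2.2, 2.2]
gripper_width: 0.299
```

Emit:
{"op": "carry_out", "data": {"steps": [[-0.002,0,0,0,0,0,0.7],[0,0,0,0,0,0,0.8],[0,0,0,0,0,0,0.9],[0,0,0,0,0,0,1],[0,0,0,0,0,0,1],[0,0,0,0,0,0,1],[0,0,0,0,0,0,1],[0,0,0,0,0,0,1]]}}

```text
t: 28.7
tool_pos: [0.5349, -0.0819, 0.0397]
tcp_rot: [3.138, 0.001, 0.002]
contact_force: [-2.1, 0.0, -2.4]
gripper_width: 0.146
```

Emit:
{"op": "carry_out", "data": {"steps": [[-0.002,0,0,0,0,0,1],[-0.005,0,0,0,0,0,1],[-0.007,0,0,0,0,0,1],[-0.007,0,0,0,0,0,1],[-0.007,0,0,0,0,0,1],[-0.007,0,0,0,0,0,1],[-0.007,0,0,0,0,0,1],[-0.007,0,0,0,0,0,1],[-0.007,0,0,0,0,0,1],[-0.005,0,0,0,0,0,1],[-0.002,0,0,0,0,0,1],[0,0,0,0,0,0,1]]}}

```text
t: 29.7
tool_pos: [0.4707, -0.082, 0.0397]
tcp_rot: [3.138, 0.001, -0.0]
contact_force: [-0.4, 0.1, -2.1]
gripper_width: 0.149
```

Emit:
{"op": "carry_out", "data": {"steps": [[0,0,0,0,0,0,0.9],[0,0,0,0,0,0,0.8],[0,0,0,0,0,0,0.7],[0,0,0,0,0,0,0.65],[0,0,0,0,0,0,0.6],[-0.003,0,-0.02,0,0,0,0.5],[0,0,-0.03,0,0,0,0.3],[0,0,-0.03,0,0,0,0],[0,0,-0.03,0,0,0,0],[0,0,-0.03,0,0,0,0],[0,0,0,0,0,0,0]]}}

```text
t: 30.62
tool_pos: [0.4738, -0.081, 0.1857]
tcp_rot: [3.136, 0.001, 0.024]
contact_force: [0.8, 0.6, 0.6]
gripper_width: 0.769
```

Run:
```python
from fk import *
st(); add()
for n,(x,y,w,h) in {"side":(205,165,110,95),"top":(205,130,110,95)}.items():
    a=np.mean([manip.read_camera(n).astype(np.float32) for _ in range(5)],0); np.save(f"pics/{n}_avg4.npy",a)
    a=np.clip(a*1.6,0,255).astype(np.uint8)
    cv2.imwrite(f"pics/{n}_13.png",cv2.resize(a[y:y+h,x:x+w],(400,346),interpolation=2))
cv2.imwrite("pics/b13.png",np.hstack([cv2.imread(f"pics/{n}_13.png") for n in("side","top")]))
```

```text
[0.8299, 0.3438, -0.9002, 2.0231, 0.3481, 0.9143, -1.8245] [0.4738, -0.081, 0.1857] [3.1357, 0.0015, 0.0237]
```

View pics/b13.png

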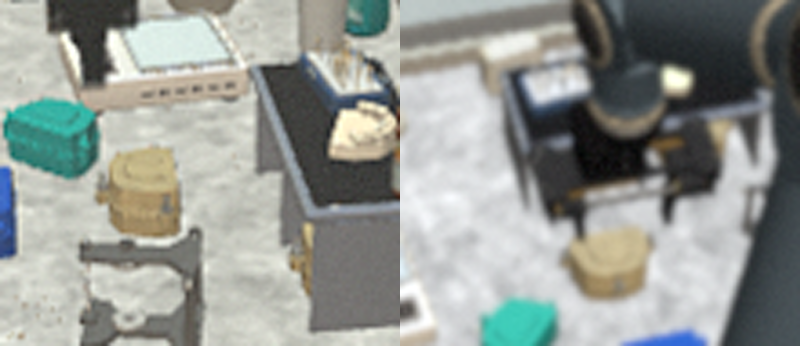

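Run:
```python
from h import *
a=np.clip(np.load("pics/top_avg4.npy")*1.6,0,255).astype(np.uint8)
im=rect("top",a,.05,.43,.60,-.17,.01,4);cv2.imwrite("pics/top_14.png",grid(im,.60,.01,4,20))
```

```text
(no output)
```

View pics/top_14.png

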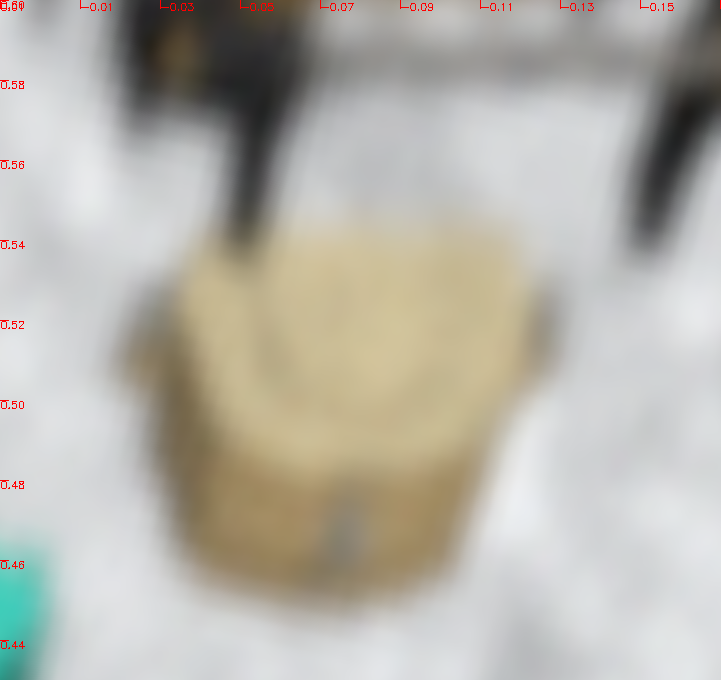

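Emit:
{"op": "carry_out", "data": {"steps": [[0,0,0,0,0,-0.12,0],[0,0,0,0,0,-0.12,0],[0,0,0,0,0,-0.12,0],[0,0,0,0,0,-0.12,0],[0,0,0,0,0,-0.12,0],[0,0,0,0,0,-0.12,0],[0,0,0,0,0,-0.12,0],[0,0,0,0,0,-0.12,0],[0,0,0,0,0,-0.12,0],[0,0,0,0,0,-0.12,0],[0,0,0,0,0,-0.12,0],[0,0,0,0,0,-0.12,0]]}}

```text
t: 32.12
tool_pos: [0.4687, -0.0814, 0.1795]
tcp_rot: [2.353, 2.077, -0.001]
contact_force: [0.5, -0.0, 0.2]
gripper_width: 0.999
```

Run:
```python
from fk import *
st(); add()
go([.513,-.082,.12],np.pi/2)
```

```text
[1.0517, 0.5153, -1.246, 2.0229, 0.5831, 1.0222, -0.6048] [0.4687, -0.0814, 0.1795] [2.3525, 2.0772, -0.0015]
t 32.12 p [ 0.4687 -0.0814  0.1795] turn [ 0.0016  0.0029 -0.1241] shift after [-0.0006  0.0443  0.0595] shift before [0.0051 0.044  0.0596]
```

Emit:
{"op": "carry_out", "data": {"steps": [[0,0,0,0,0,-0.062,0],[0,0,0,0,0,-0.062,0],[0,0.015,0,0,0,0,0],[0,0.015,0,0,0,0,0],[0,0.014,0,0,0,0,0],[0,0,0.02,0,0,0,0],[0,0,0.02,0,0,0,0],[0,0,0.02,0,0,0,0],[0,0,0,0,0,0,0],[0,0,0,0,0,0,0]]}}

```text
t: 32.95
tool_pos: [0.5123, -0.0816, 0.1192]
tcp_rot: [2.227, 2.214, -0.003]
contact_force: [0.1, -0.1, 0.3]
gripper_width: 0.998
```

Run:
```python
from fk import *
st(); add()
go([.513,-.082,.06],np.pi/2)
for n,(x,y,w,h) in {"side":(225,165,70,70),"top":(225,150,70,70)}.items():
    a=np.mean([manip.read_camera(n).astype(np.float32) for _ in range(3)],0)
    a=np.clip(a*1.6,0,255).astype(np.uint8)
    cv2.imwrite(f"pics/{n}_15.png",cv2.resize(a[y:y+h,x:x+w],(400,400),interpolation=2))
cv2.imwrite("pics/b15.png",np.hstack([cv2.imread(f"pics/{n}_15.png") for n in("side","top")]))
```

```text
[0.9082, 0.6568, -1.1326, 1.9838, 0.7293, 0.9839, -0.5939] [0.5123, -0.0816, 0.1192] [2.2265, 2.2143, -0.0031]
t 32.95 p [ 0.5123 -0.0816  0.1192] turn [-0.0004  0.0024 -0.0055] shift after [-0.0004  0.0007  0.0592] shift before [-0.0002  0.0007  0.0592]
```

View pics/b15.png

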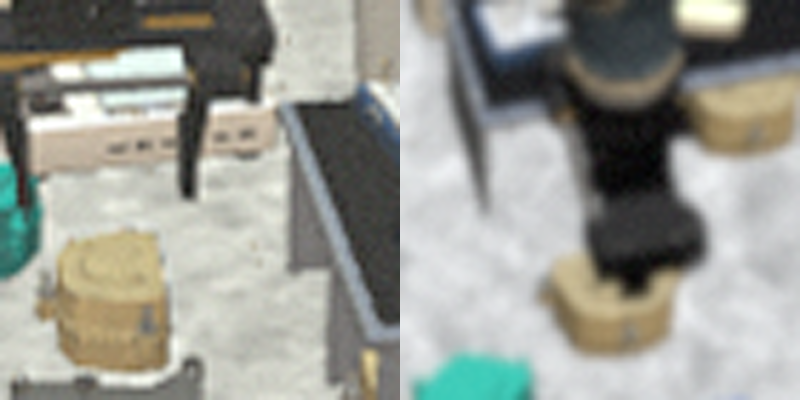

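Run:
```python
from fk import *
im=cv2.imread("pics/side_15.png")
def mk(X,c):
    u=proj("side",X)[0]; v=((u-[225,165]+.5)*400/70).astype(int); cv2.circle(im,tuple(int(k) for k in v),3,c,1); print(X,v)
o=np.array([.507,-.082,0])
for x,y in((-.038,-.038),(-.038,.038),(.026,-.014),(.026,.014),(-.015,-.046)):
    for z in(0,.05): mk(o+np.array([-x,-y,z]),(0,0,255))
s=manip.state();X=np.array(s["tool_pos"])
for d in(-.0435,.0435): mk(X+[d,-.0095,-.025],(255,0,0)); mk(X+[d,.0095,-.025],(255,0,0))
cv2.imwrite("pics/side_15b.png",cv2.resize(im,(700,700)))
```

```text
[ 0.545 -0.044  0.   ] [156 304]
[ 0.545 -0.044  0.05 ] [155 231]
[ 0.545 -0.12   0.   ] [169 366]
[ 0.545 -0.12   0.05 ] [168 291]
[ 0.481 -0.068  0.   ] [ 55 329]
[ 0.481 -0.068  0.05 ] [ 52 256]
[ 0.481 -0.096  0.   ] [ 58 352]
[ 0.481 -0.096  0.05 ] [ 55 278]
[ 0.522 -0.036  0.   ] [118 299]
[ 0.522 -0.036  0.05 ] [116 228]
[ 0.46990766 -0.09142066  0.0958401 ] [ 33 206]
[ 0.46990766 -0.07242066  0.0958401 ] [ 31 191]
[ 0.55690766 -0.09142066  0.0958401 ] [182 197]
[ 0.55690766 -0.07242066  0.0958401 ] [179 183]
```

View pics/side_15b.png

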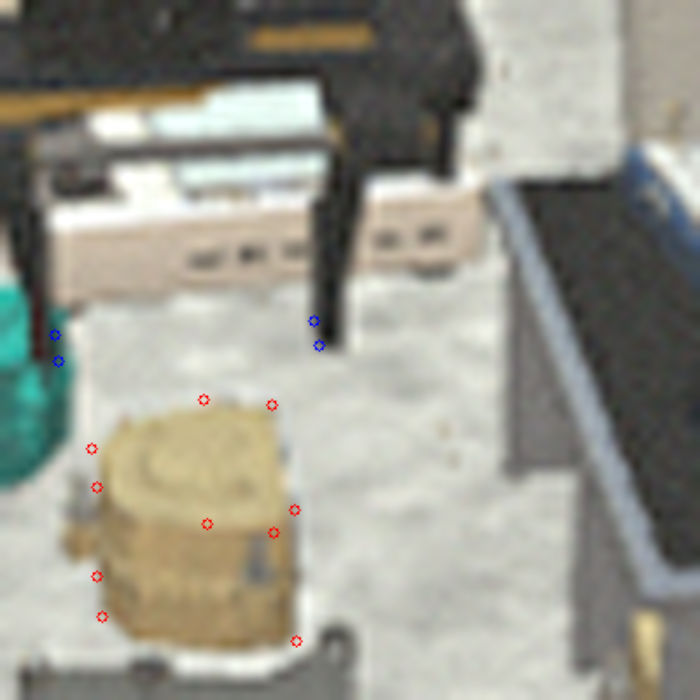

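Emit:
{"op": "carry_out", "data": {"steps": [[0,0.001,0.015,0,0,0,0],[0,0,0.015,0,0,0,0],[0,0,0.015,0,0,0,0],[0,0,0.01,0,0,0,0],[0,0,0.004,0,0,0,0],[0,0,0,0,0,0,0],[0,0,0,0,0,0,0]]}}

```text
t: 33.83
tool_pos: [0.5144, -0.0819, 0.0614]
tcp_rot: [2.225, 2.212, -0.001]
contact_force: [0.8, -0.0, 0.2]
gripper_width: 1.0
```

Emit:
{"op": "carry_out", "data": {"steps": [[0,0,0,0,0,0,0.2],[0,0,0,0,0,0,0.3],[0,0,0,0,0,0,0.5],[0,0,0,0,0,0,1],[0,0,0,0,0,0,1],[0,0,0,0,0,0,1],[0,0,0,0,0,0,1],[0,0,0,0,0,0,1],[0,0,0,0,0,0,1]]}}

```text
t: 34.58
tool_pos: [0.5141, -0.0821, 0.0611]
tcp_rot: [2.225, 2.212, -0.002]
contact_force: [-0.6, -0.8, 2.8]
gripper_width: 0.716
```

Run:
```python
from fk import *
st(); add()
```

```text
[0.8424, 0.7271, -1.043, 2.0193, 0.8327, 0.8954, -0.6726] [0.5141, -0.0821, 0.0611] [2.2252, 2.2119, -0.0016]
```

Emit:
{"op": "carry_out", "data": {"steps": [[0,0,-0.004,0,0,0,1],[0,0,-0.01,0,0,0,1],[0,0,-0.015,0,0,0,1],[0,0,-0.015,0,0,0,1],[0,0,-0.015,0,0,0,1],[0,0,-0.015,0,0,0,1],[0,0,-0.01,0,0,0,1],[0,0,0,0,0,0,1],[0,0,0,0,0,0,1]]}}

```text
t: 35.33
tool_pos: [0.5136, -0.0821, 0.145]
tcp_rot: [2.226, 2.211, -0.002]
contact_force: [-0.3, -0.2, -7.3]
gripper_width: 0.714
```

Run:
```python
from fk import *
st(); add()
go([.580,.2192,.146],np.pi/2+.117)
print(onz("top",(147,175),0),onz("top",(169,178),0), onz("side",(293,178),0))
for n,(x,y,w,h) in {"side":(205,145,100,100),"top":(205,130,100,100)}.items():
    a=np.mean([manip.read_camera(n).astype(np.float32) for _ in range(2)],0)
    a=np.clip(a*1.6,0,255).astype(np.uint8)
    cv2.imwrite(f"pics/{n}_16.png",cv2.resize(a[y:y+h,x:x+w],(400,400),interpolation=2))
cv2.imwrite("pics/b16.png",np.hstack([cv2.imread(f"pics/{n}_16.png") for n in("side","top")]))
```

```text
[0.9342, 0.627, -1.1669, 1.9612, 0.6895, 1.0226, -0.5623] [0.5136, -0.0821, 0.145] [2.2257, 2.2114, -0.0021]
t 35.33 p [ 0.5136 -0.0821  0.145 ] turn [ 0.0017  0.004  -0.1234] shift after [ 0.2915  0.1011 -0.001 ] shift before [ 0.3017  0.0644 -0.002 ]
[7.92221533e-01 3.74374907e-01 2.22044605e-16] [0.75277157 0.28145598 0.        ] [0.75432952 0.28168628 0.        ]
```

View pics/b16.png

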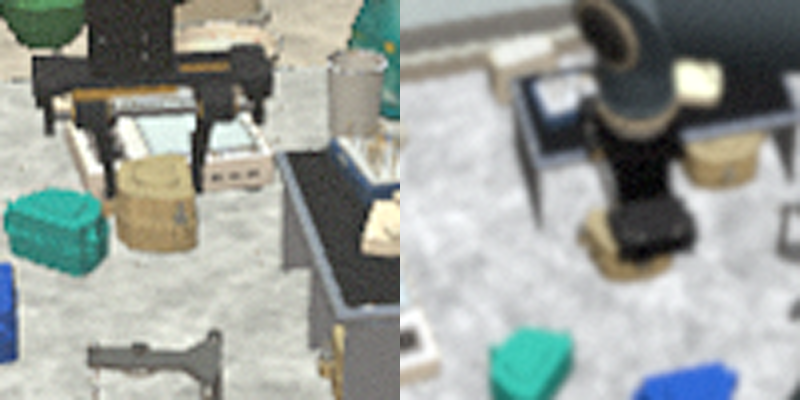

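Emit:
{"op": "carry_out", "data": {"steps": [[0.01,0,0,0,0,0,1],[0.02,0,0,0,0,0,1],[0.025,0,0,0,0,0,1],[0.025,0,0,0,0,0,1],[0.025,0,0,0,0,0,1],[0.025,0,0,0,0,0,1],[0.025,0.007,0,0,0,0,1],[0.025,0.01,0,0,0,0,1],[0.025,0.01,0,0,0,0,1],[0.025,0.01,0,0,0,0,1],[0.025,0.01,0,0,0,0,1],[0.02,0.01,0,0,0,0,1]]}}

```text
t: 36.53
tool_pos: [0.5718, 0.1964, 0.1436]
tcp_rot: [2.224, 2.217, -0.001]
contact_force: [0.4, -0.3, -7.6]
gripper_width: 0.716
```

Emit:
{"op": "carry_out", "data": {"steps": [[0.015,0.005,0,0,0,-0.04,1],[0.01,0.002,0,0,0,-0.04,1],[0,0,0,0,0,-0.04,1],[0,0,0,0,0,0,1],[0,0,0,0,0,0,1],[0,0,0,0,0,0,1]]}}

```text
t: 37.03
tool_pos: [0.5789, 0.217, 0.1435]
tcp_rot: [2.09, 2.34, -0.004]
contact_force: [0.2, 0.2, -7.2]
gripper_width: 0.714
```

Run:
```python
from fk import *
st(); add()
go([.580,.2192,.112],np.pi/2+.117)
for n,(x,y,w,h) in {"side":(195,125,100,80),"top":(150,150,100,100)}.items():
    a=np.mean([manip.read_camera(n).astype(np.float32) for _ in range(4)],0);np.save(f"pics/{n}_avg17.npy",a)
    a=np.clip(a*1.6,0,255).astype(np.uint8)
    cv2.imwrite(f"pics/{n}_17.png",cv2.resize(a[y:y+h,x:x+w],(400,400*h//w),interpolation=2)[:320])
cv2.imwrite("pics/b17.png",np.hstack([cv2.imread(f"pics/{n}_17.png") for n in("side","top")]))
```

```text
[0.2875, 0.7465, -1.0844, 1.7346, 0.7321, 1.1265, -0.9165] [0.5789, 0.217, 0.1435] [2.0904, 2.3403, -0.0042]
t 37.03 p [0.5789 0.217  0.1435] turn [ 0.0004  0.0045 -0.0043] shift after [0.002  0.0013 0.0315] shift before [0.0022 0.0013 0.0315]
```

View pics/b17.png

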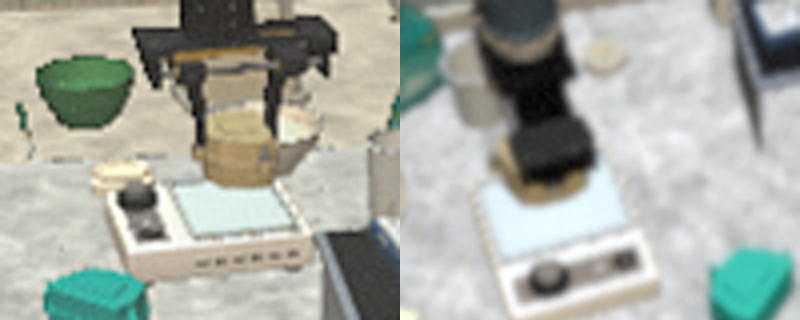

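Emit:
{"op": "carry_out", "data": {"steps": [[0.002,0.001,0.006,0,0.004,-0.004,1],[0,0,0.01,0,0,0,1],[0,0,0.008,0,0,0,1],[0,0,0.005,0,0,0,1],[0,0,0,0,0,0,1],[0,0,0,0,0,0,1]]}}

```text
t: 37.93
tool_pos: [0.5797, 0.2199, 0.1142]
tcp_rot: [-2.086, -2.349, -0.0]
contact_force: [0.2, -0.3, -6.8]
gripper_width: 0.715
```

Run:
```python
from fk import *
st()
go([.580,.2192,.1085],np.pi/2+.117)
for n,(x,y,w,h) in {"side":(205,145,75,60),"top":(150,165,75,60)}.items():
    a=np.mean([manip.read_camera(n).astype(np.float32) for _ in range(4)],0)
    a=np.clip(a*1.6,0,255).astype(np.uint8)
    im=cv2.resize(a[y:y+h,x:x+w],(400,320),interpolation=2)
    # predicted: plate inner corners (green), flask underside corners (red)
    def mk(X,c):
        u=proj(n,X)[0];v=(u-[x,y]+.5)*[400/w,320/h];cv2.circle(im,(int(v[0]),int(v[1])),2,c,1)
    c,s_=np.cos(.117),np.sin(.117)
    for dx in(-.05,.05):
        for dy in(-.067,.067): mk([.574+c*dx-s_*dy,.2185+s_*dx+c*dy,.047],(0,255,0))
    cv2.imwrite(f"pics/{n}_18.png",im)
cv2.imwrite("pics/b18.png",np.hstack([cv2.imread(f"pics/{n}_18.png") for n in("side","top")]))
```

```text
[0.2694, 0.78, -1.0584, 1.7525, 0.7661, 1.0839, -0.9367] [0.5797, 0.2199, 0.1142] [-2.0863, -2.3486, -0.0005]
t 37.93 p [0.5797 0.2199 0.1142] turn [ 0.0001 -0.0003  0.0011] shift after [-0.0007  0.0002  0.0057] shift before [-0.0007  0.0002  0.0057]
```

View pics/b18.png

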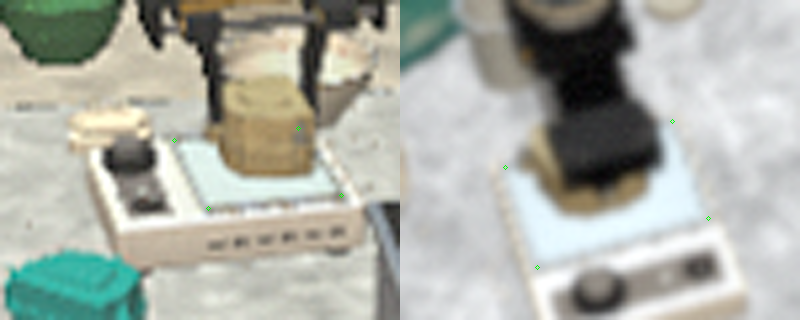

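Run:
```python
from fk import *
for n,(x,y,w,h) in {"side":(220,150,50,40),"top":(165,175,50,40)}.items():
    a=np.mean([manip.read_camera(n).astype(np.float32) for _ in range(4)],0)
    a=np.clip(a*1.6,0,255).astype(np.uint8)
    im=cv2.resize(a[y:y+h,x:x+w],(800,640),interpolation=2)
    def pj(X):
        u=proj(n,X)[0];v=(u-[x,y]+.5)*16;return (int(v[0]),int(v[1]))
    Rf=R.from_euler("z",np.pi+.117); s=manip.state(); tp=np.array(s["tool_pos"]); o=tp-Rf.apply([-.006,0,0]); o[2]=tp[2]-.0611
    D=[(-.038,-.038),(-.015,-.046),(.026,-.014),(.026,.014),(-.015,.046),(-.038,.038)]
    for z in(0,.05): cv2.polylines(im,[np.array([pj(o+Rf.apply([a_,b_,z])) for a_,b_ in D])],True,(0,0,255),1)
    c,s_=np.cos(.117),np.sin(.117)
    cv2.polylines(im,[np.array([pj([.574+c*dx-s_*dy,.2185+s_*dx+c*dy,.047]) for dx,dy in((-.05,-.067),(.05,-.067),(.05,.067),(-.05,.067))])],True,(0,255,0),1)
    cv2.imwrite(f"pics/{n}_19.png",im); print(o)
```

```text
[0.57408567 0.21925421 0.05394981]
[0.57407004 0.21924793 0.05386486]
```

View pics/side_19.png

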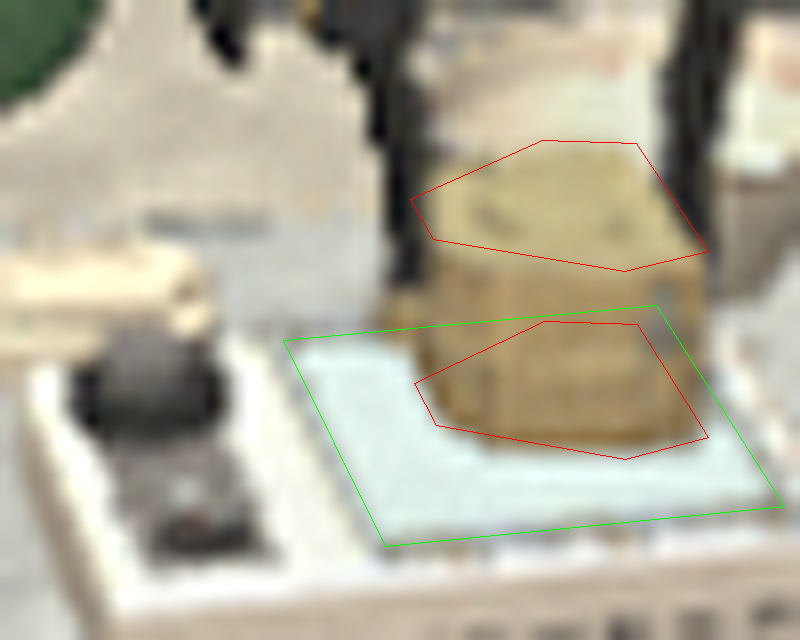

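View pics/top_19.png

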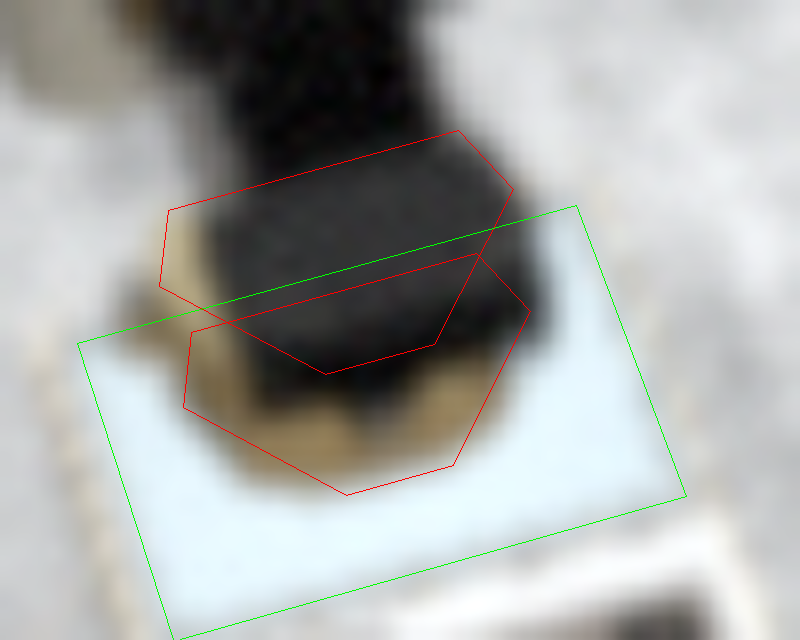

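Run:
```python
from fk import *
s=manip.state(); tp=np.array(s["tool_pos"]);print(R.from_rotvec(s["tcp_rot"]).as_matrix().round(3))
for dyaw in(0,-.1,-.2):
    Rf=R.from_euler("z",np.pi+.117+dyaw); o=tp-Rf.apply([-.006,0,0]); o[2]=tp[2]-.0611
    for n,(x,y) in {"side":(220,150),"top":(165,175)}.items():
        print(dyaw,n,[((proj(n,o+Rf.apply(v))[0]-[x,y]+.5)*16).round(0) for v in([.036,0,.024],[.026,-.014,0],[.026,.014,0],[-.015,.046,0],[-.038,.038,0])])
```

```text
[[-0.118  0.993  0.001]
 [ 0.993  0.118  0.001]
 [ 0.     0.001 -1.   ]]
0 side [array([385., 320.]), array([414., 383.]), array([437., 426.]), array([626., 460.]), array([708., 438.])]
0 top [array([401., 453.]), array([347., 496.]), array([454., 466.]), array([531., 311.]), array([477., 253.])]
-0.1 side [array([382., 314.]), array([418., 378.]), array([429., 421.]), array([608., 463.]), array([696., 444.])]
-0.1 top [array([385., 457.]), array([333., 494.]), array([443., 473.]), array([538., 324.]), array([492., 262.])]
-0.2 side [array([381., 307.]), array([423., 373.]), array([423., 417.]), array([590., 465.]), array([682., 450.])]
-0.2 top [array([368., 460.]), array([320., 492.]), array([431., 479.]), array([544., 337.]), array([506., 271.])]
```

Emit:
{"op": "carry_out", "data": {"steps": [[0,0,0.002,0,0,0,1],[0,0,0.002,0,0,0,1],[0,0,0.001,0,0,0,1],[0,0,0,0,0,0,1],[0,0,0,0,0,0,1]]}}

```text
t: 39.15
tool_pos: [0.5799, 0.2199, 0.1098]
tcp_rot: [2.086, 2.348, 0.002]
contact_force: [0.9, 0.3, -7.6]
gripper_width: 0.716
```

Emit:
{"op": "carry_out", "data": {"steps": [[0,0,0.001,0,0,0,1],[0,0,0.001,0,0,0,1],[0,0,0,0,0,0,1],[0,0,0,0,0,0,1]]}}

```text
t: 39.48
tool_pos: [0.5801, 0.2201, 0.1082]
tcp_rot: [2.086, 2.348, 0.003]
contact_force: [-0.8, -0.1, -6.1]
gripper_width: 0.717
```

Emit:
{"op": "carry_out", "data": {"steps": [[0,0,0.0007,0,0,0,1],[0,0,0,0,0,0,1],[0,0,0,0,0,0,1]]}}

```text
t: 39.73
tool_pos: [0.5801, 0.2202, 0.1082]
tcp_rot: [2.086, 2.348, 0.003]
contact_force: [-1.4, -2.0, 2.2]
gripper_width: 0.715
```

Emit:
{"op": "carry_out", "data": {"steps": [[0,0,0.0007,0,0,0,1],[0,0,0,0,0,0,1],[0,0,0,0,0,0,1]]}}

```text
t: 39.98
tool_pos: [0.5801, 0.2202, 0.1081]
tcp_rot: [2.086, 2.347, 0.002]
contact_force: [-3.0, -2.8, 6.5]
gripper_width: 0.716
```

Emit:
{"op": "carry_out", "data": {"steps": [[0,0,-0.0007,0,0,0,1],[0,0,0,0,0,0,0.6],[0,0,0,0,0,0,0.2],[0,0,0,0,0,0,0],[0,0,0,0,0,0,0],[0,0,0,0,0,0,0],[0,0,0,0,0,0,0],[0,0,0,0,0,0,0]]}}

```text
t: 40.65
tool_pos: [0.5801, 0.2201, 0.1072]
tcp_rot: [2.086, 2.348, 0.003]
contact_force: [0.1, 0.1, -0.4]
gripper_width: 0.983
```

Emit:
{"op": "carry_out", "data": {"steps": [[0,0,-0.01,0,0,0,0],[0,0,-0.02,0,0,0,0],[0,0,-0.025,0,0,0,0],[0,0,-0.025,0,0,0,0],[0,0,-0.025,0,0,0,0],[0,0,-0.015,0,0,0,0],[0,-0.02,0,0,0,0,0],[0,-0.03,0,0,0,0,0.5],[0,-0.03,0,0,0,0,1],[0,-0.02,0,0,0,0,1],[0,0,0,0,0,0,1],[0,0,0,0,0,0,1]]}}

```text
t: 41.65
tool_pos: [0.4801, 0.2079, 0.2275]
tcp_rot: [2.084, 2.348, 0.002]
contact_force: [1.0, -0.4, 0.2]
gripper_width: 0.706
```

Run:
```python
from fk import *
st()
go([.4815,.2393,.12])
for n,(x,y,w,h) in {"side":(210,145,70,60),"top":(150,170,70,60)}.items():
    a=np.mean([manip.read_camera(n).astype(np.float32) for _ in range(5)],0); np.save(f"pics/{n}_avg20.npy",a)
    a=np.clip(a*1.6,0,255).astype(np.uint8)
    cv2.imwrite(f"pics/{n}_20.png",cv2.resize(a[y:y+h,x:x+w],(700,600),interpolation=2))
```

```text
[0.4418, 0.538, -1.2573, 1.8705, 0.5649, 1.1536, -0.8998] [0.4801, 0.2079, 0.2275] [2.084, 2.3478, 0.0019]
t 41.65 p [0.4801 0.2079 0.2275] turn [0. 0. 0.] shift after [0.0311 0.0048 0.1075] shift before [0.0311 0.0048 0.1075]
```

View pics/side_20.png

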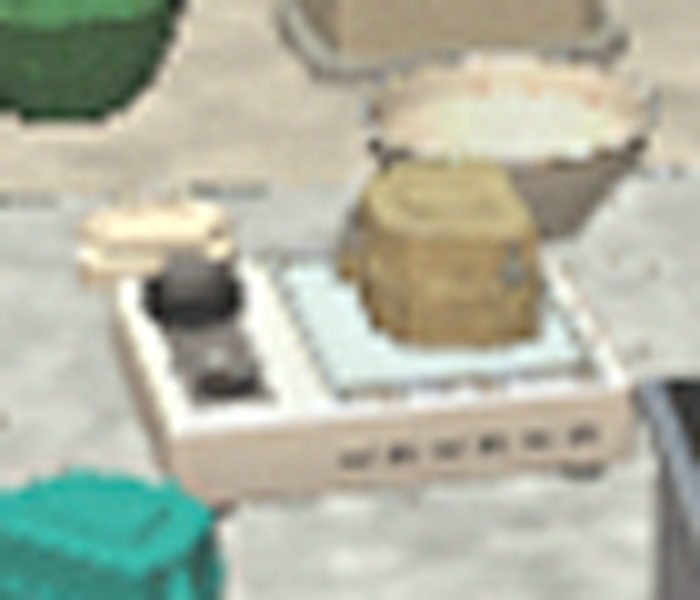

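View pics/top_20.png

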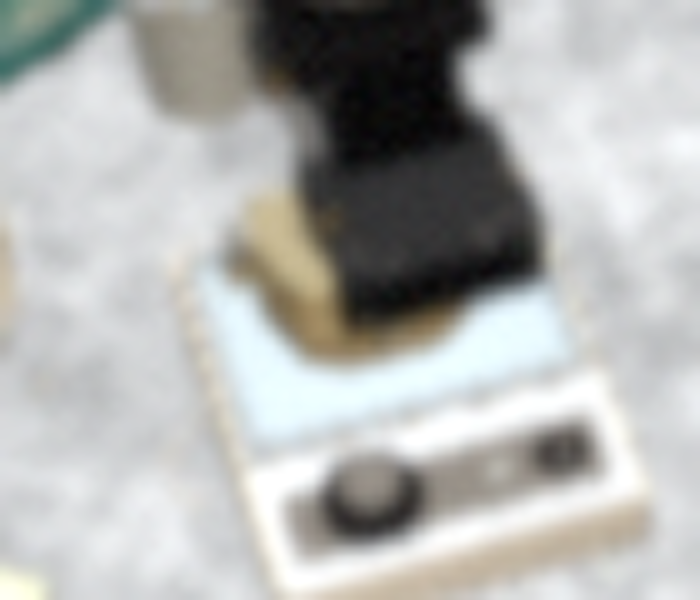

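Emit:
{"op": "carry_out", "data": {"steps": [[0.0105,0.0015,0,0,0,0,1],[0.0105,0.0015,0,0,0,0,1],[0.0101,0.0015,0,0,0,0,1],[0,0,0.025,0,0,0,1],[0,0,0.025,0,0,0,1],[0,0,0.025,0,0,0,1],[0,0,0.025,0,0,0,1],[0,0,0.015,0,0,0,1],[0,0,0,0,0,0,1],[0,0,0,0,0,0,1]]}}

```text
t: 42.98
tool_pos: [0.4814, 0.2399, 0.1121]
tcp_rot: [-2.086, -2.349, -0.001]
contact_force: [-0.0, 0.8, 1.0]
gripper_width: 0.005
```

Run:
```python
from fk import *
st(); print(manip.state()["gripper_width"])
go([.4815,.2393,.09],np.pi/2+.117)
for n,(x,y,w,h) in {"side":(210,145,50,45),"top":(160,180,50,45)}.items():
    a=np.mean([manip.read_camera(n).astype(np.float32) for _ in range(4)],0)
    a=np.clip(a*1.6,0,255).astype(np.uint8)
    cv2.imwrite(f"pics/{n}_21.png",cv2.resize(a[y:y+h,x:x+w],(400,360),interpolation=2))
cv2.imwrite("pics/b21.png",np.hstack([cv2.imread(f"pics/{n}_21.png") for n in("side","top")]))
```

```text
[0.252, 0.6784, -1.0936, 1.9471, 0.7339, 0.9824, -1.0778] [0.4814, 0.2399, 0.1121] [-2.0861, -2.3486, -0.0015]
0.005168620675121605
t 42.98 p [0.4814 0.2399 0.1121] turn [ 0.0005 -0.0008  0.0013] shift after [-0.0006 -0.      0.0221] shift before [-0.0006 -0.      0.0221]
```

View pics/b21.png

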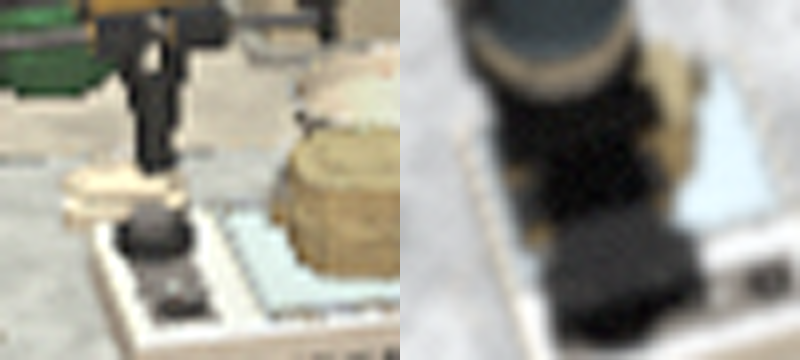

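Emit:
{"op": "carry_out", "data": {"steps": [[0,0,0.01,0,0,0,1],[0,0,0.008,0,0,0,1],[0,0,0.002,0,0,0,1],[0,0,0,0,0,0,1],[0,0,0,0,0,0,1]]}}

```text
t: 43.8
tool_pos: [0.4813, 0.2392, 0.0918]
tcp_rot: [2.086, 2.348, -0.001]
contact_force: [-0.6, -1.2, 2.3]
gripper_width: 0.005
```

Emit:
{"op": "carry_out", "data": {"steps": [[0,0,0.002,0,0,0,1],[0,0,0.002,0,0,0,1],[0,0,0,0,0,0,1],[0,0,0,0,0,0,1]]}}

```text
t: 44.13
tool_pos: [0.4814, 0.2395, 0.0883]
tcp_rot: [2.086, 2.348, 0.001]
contact_force: [-1.3, -2.0, 4.3]
gripper_width: 0.006
```

Emit:
{"op": "carry_out", "data": {"steps": [[0,0,0.002,0,0,0,1],[0,0,0.002,0,0,0,1],[0,0,0,0,0,0,1],[0,0,0,0,0,0,1]]}}

```text
t: 44.47
tool_pos: [0.4816, 0.2398, 0.087]
tcp_rot: [2.084, 2.346, 0.0]
contact_force: [-6.1, -7.5, 26.8]
gripper_width: 0.011
```

Emit:
{"op": "carry_out", "data": {"steps": [[0,0,-0.002,0,0,0,1],[0,0,-0.004,0,0,0,1],[0,0,-0.01,0,0,0,1],[0,0,-0.025,0,0,0,1],[0,0,-0.03,0,0,0,1],[0,0,-0.03,0,0,0,1],[0,-0.01,-0.03,0,0,0,1],[-0.02,-0.02,-0.02,0,0,0,1],[-0.04,-0.01,0,0,0,0,1],[-0.04,-0.01,0,0,0,0,1],[-0.04,0,0,0,0,0,1],[-0.04,0,0,0,0,0,1]]}}

```text
t: 45.47
tool_pos: [0.4523, 0.0536, 0.2354]
tcp_rot: [2.084, 2.349, 0.002]
contact_force: [0.4, 1.0, 0.8]
gripper_width: 0.003
```

Emit:
{"op": "carry_out", "data": {"steps": [[-0.04,0,0,0,0,0,1],[-0.04,0,0,0,0,0,1],[-0.04,0,0,0,0,0,1],[-0.03,0,0,0,0,0,1],[-0.01,0,0,0,0,0,1],[0,0,0,0,0,0,1],[0,0,0,0,0,0,1]]}}

```text
t: 46.05
tool_pos: [0.4717, -0.103, 0.235]
tcp_rot: [-2.086, -2.349, -0.004]
contact_force: [0.3, 1.2, 1.2]
gripper_width: 0.005
```

Run:
```python
from fk import *
st()
for n,(x,y,w,h) in {"side":(190,145,140,130),"top":(150,120,140,130)}.items():
    a=np.mean([manip.read_camera(n).astype(np.float32) for _ in range(5)],0); np.save(f"pics/{n}_avg22.npy",a)
    a=np.clip(a*1.6,0,255).astype(np.uint8)
    cv2.imwrite(f"pics/{n}_22.png",cv2.resize(a[y:y+h,x:x+w],(400,371),interpolation=2))
    if n=="top":
        im=rect("top",a,.047,.42,.67,.08,.34); c,s_=np.cos(.117),np.sin(.117)
        P_=lambda X,Y:(int((.34-Y)*2000),int((.67-X)*2000))
        cv2.polylines(im,[np.array([P_(.574+c*dx-s_*dy,.2185+s_*dx+c*dy) for dx,dy in((-.05,-.067),(.05,-.067),(.05,.067),(-.05,.067))])],True,(0,255,0),1)
        cv2.imwrite("pics/top_23.png",grid(im,.67,.34))
cv2.imwrite("pics/b22.png",np.hstack([cv2.imread(f"pics/{n}_22.png") for n in("side","top")]))
```

```text
[1.1601, 0.4675, -1.3193, 1.9446, 0.5032, 1.1236, -0.2451] [0.4717, -0.103, 0.235] [-2.0862, -2.3486, -0.0043]
```

View pics/b22.png

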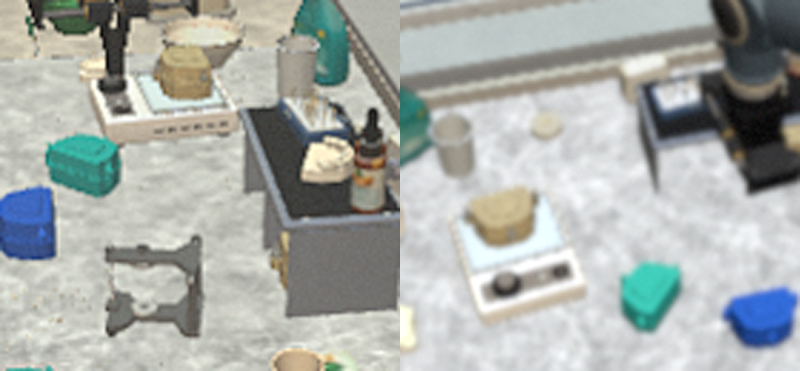

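View pics/top_23.png

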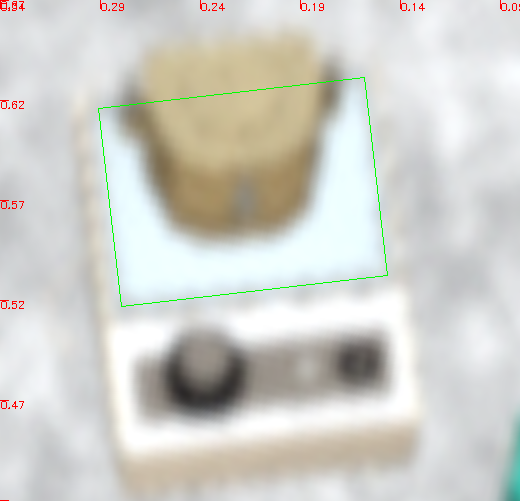

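Run:
```python
from fk import *
for nm,n,(x,y,w,h) in [("cast","top",(138,222,22,24)),("cup","top",(158,155,20,32)),("crucible","side",(280,264,26,26)),("other flask bolt","side",(278,222,20,26)),("button","top",(176,208,22,20))]:
    a=np.load(f"pics/{n}_avg.npy");b=np.load(f"pics/{n}_avg22.npy")
    g=lambda i:cv2.cvtColor(i[y:y+h,x:x+w].astype(np.float32),cv2.COLOR_BGR2GRAY)
    print(nm,cv2.phaseCorrelate(g(a),g(b)),np.abs(g(a)-g(b)).mean().round(2))
s=manip.state();print(s["t"],np.round(s["contact_force"],1))
```

```text
cast ((-0.0048553120720917775, 0.03871412425208298), 0.9617809363537364) 3.99
cup ((-0.1532581408859759, -0.06306041745591529), 0.9496387319639326) 3.24
crucible ((0.41229425211901827, 0.4834658461441297), 0.9918177810552516) 1.14
other flask bolt ((-0.008783077858298682, 0.5506834347477607), 1.0141936703964516) 1.33
button ((0.06463695373345146, 0.03277551655364874), 0.9769454975922902) 3.57
46.55 [0.1 0.3 0.8]
```

Nothing else has moved: all image shifts are under 1 px. The button is back up, so I'm handing in.

Run:
```python
from bench import manip
print(manip.job_done())
```

```text
the job is handed in; nothing more can be done
None
```

The job is done and handed in at about 47 s of the 72 s allowed; I have no verdict from the judge.

**What I did**
- I moved the articulator about 21 cm to the right of where it was and left it standing upright.
- I pinched the left-bay flask's front bolt with the gripper leaning back about 37° and drew the flask out. I then took the bolt again with the gripper upright, because the arm could not pull far enough while leaning.
- I gripped the flask along its x and lifted it level. Setting it on the heat plate, it touched down at the plate's height (TCP 0.108 m), so it is not resting on the rim.
- After letting go, I pressed the start button about 6 mm until it bottomed out at about 27 N, then released it and moved the arm clear.

**Last checks**
- **Flask:** it lies flat inside the rim, turned the same way as the unit. Tool readings put it within about 1 mm of the plate centre. The top picture suggested 3 to 5 mm towards the rear and left, with perhaps up to 8 mm of offset in all. The two disagree slightly, but both are inside the 13 mm tolerance.
- **Button and bystanders:** the button looks up again. Cast, cup, crucible and the other flask shifted by less than 1 pixel.
- **Arm:** the force reading is near zero, so the arm touches nothing.

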